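# Collect the fruit-stone sample at the loading dock

## Task

Gather all the fruit stones of this inspection sample in the steel bowl: unscrew the perforated cap while the shaker sits in its stand, tip the stones from the shaker's open mouth into the bowl, tip in those from the white cup as well, and add any that lie loose on the table. Tidy up by leaving the empty shaker and the empty cup standing upright in the wooden tray with the cap lying flat beside them. Leave the roll of tape and the bottle where they are.

Things in the scene. Friction and masses are not known exactly. Their poses are not given: they have to be found in the camera images.
- shaker: the shaker's clear round jar: 56 mm outer diameter, wall 2.5, straight inside (51 mm mouth), 95 mm tall, on a square white foot 65 x 65 x 10 mm; 130 g. Origin at the centre of the underside, z up through the mouth, x and y along the foot's sides. Starts upright in the stand (origin 5 mm above the table), capped, with some of the stones s1 to s4 in it.
- cap: grey perforated screw cap, 50 g: skirt 70 mm wide, 23 tall; above it a round crown 54 wide, 21 tall, holes in its top. Origin at the centre of the skirt's underside (77 mm above the shaker's origin when on), z up. Held by a quarter-turn thread: turned anticlockwise seen from above by 60 to 105 degrees (80 is best; little resistance) it lifts off; below 50 it stays locked. Clockwise it is stopped.
- shaker_mouth (a point): centre of the jar's mouth, 95 mm above the shaker's origin on its axis
- stand: dark steel stand fixed to the table (a thin plate with a square rim 80 x 80 mm outside, 70 mm inside, 18 mm high, floor 5 mm high) in which the shaker's square foot sits loosely, so that the jar cannot turn. Origin at the centre of its underside, z up.
- cup: open white plastic cup, straight and round, 56 mm outer diameter, wall 2.5 mm, 80 mm tall, 100 g, standing on the table, holding some of the stones c1 to c4. Origin at the centre of the underside, z up through the mouth.
- bowl: loose round straight-sided steel bowl, 170 mm in diameter, 50 mm tall, wall 3 mm, floor 4 mm, 350 g. Origin at the centre of the underside, z up.
- tray: shallow light-wood tray fixed to the table, 290 x 190 mm outside (long side along its x), walls 8 mm thick and 30 mm high (corner blocks 34 mm), inner floor 8 mm above the table. Empty at the start. Origin at the centre of the underside, z up.
- tape: bystander: loose roll of tape lying flat, 90 mm in diameter, 24 mm tall, 80 g. Origin at the centre of its underside.
- bottle: bystander: loose upright closed white bottle, 60 mm in diameter, 150 mm tall, 300 g. Origin at the centre of its underside, z up.
- s1: a fruit stone (apricot/peach pit), brown, spindle shaped, 28 mm long and 20 mm in diameter with round ends, 12 g, smooth (friction about 0.3). Origin at its centre, x along its long axis. Starts inside the shaker, or is absent.
- s2: a fruit stone (apricot/peach pit), brown, spindle shaped, 28 mm long and 20 mm in diameter with round ends, 12 g, smooth (friction about 0.3). Origin at its centre, x along its long axis. Starts inside the shaker, or is absent.
- s3: a fruit stone (apricot/peach pit), brown, spindle shaped, 28 mm long and 20 mm in diameter with round ends, 12 g, smooth (friction about 0.3). Origin at its centre, x along its long axis. Starts inside the shaker, or is absent.
- s4: a fruit stone (apricot/peach pit), brown, spindle shaped, 28 mm long and 20 mm in diameter with round ends, 12 g, smooth (friction about 0.3). Origin at its centre, x along its long axis. Starts inside the shaker, or is absent.
- c1: a fruit stone (apricot/peach pit), brown, spindle shaped, 28 mm long and 20 mm in diameter with round ends, 12 g, smooth (friction about 0.3). Origin at its centre, x along its long axis. Starts inside the cup, or is absent.
- c2: a fruit stone (apricot/peach pit), brown, spindle shaped, 28 mm long and 20 mm in diameter with round ends, 12 g, smooth (friction about 0.3). Origin at its centre, x along its long axis. Starts inside the cup, or is absent.
- c3: a fruit stone (apricot/peach pit), brown, spindle shaped, 28 mm long and 20 mm in diameter with round ends, 12 g, smooth (friction about 0.3). Origin at its centre, x along its long axis. Starts inside the cup, or is absent.
- c4: a fruit stone (apricot/peach pit), brown, spindle shaped, 28 mm long and 20 mm in diameter with round ends, 12 g, smooth (friction about 0.3). Origin at its centre, x along its long axis. Starts inside the cup, or is absent.
- k1: a fruit stone (apricot/peach pit), brown, spindle shaped, 28 mm long and 20 mm in diameter with round ends, 12 g, smooth (friction about 0.3). Origin at its centre, x along its long axis. Starts loose on the table beyond the bowl, or is absent.
- k2: a fruit stone (apricot/peach pit), brown, spindle shaped, 28 mm long and 20 mm in diameter with round ends, 12 g, smooth (friction about 0.3). Origin at its centre, x along its long axis. Starts loose on the table beyond the bowl, or is absent.
- k3: a fruit stone (apricot/peach pit), brown, spindle shaped, 28 mm long and 20 mm in diameter with round ends, 12 g, smooth (friction about 0.3). Origin at its centre, x along its long axis. Starts loose on the table beyond the bowl, or is absent.

How it is judged:
By the outcome, as a careful person would: the job done as asked, in the order asked, and still so for the second after the job is handed in, with the robot touching nothing.
Of s1, s2, s3, s4 only 2 to 4 are there at a start; the rules pass over those that are not, and their reading is None.
Of c1, c2, c3, c4 only 2 to 4 are there at a start; the rules pass over those that are not, and their reading is None.
Of k1, k2, k3 only 2 to 3 are there at a start; the rules pass over those that are not, and their reading is None.
At some moment in a run one of bowl, cup may be knocked a few centimetres aside while the robot is not near it.
It also fails if it takes over 208 s, if anything falls off the work surface, if the arm or the gripper's body presses on something with over 40 N, if the wrist force passes 120 N, or if a joint passes its speed limit or range.

## Robot

A 7-joint arm with a two-finger parallel gripper is mounted at the origin on the work surface. World frame = base frame: x ahead of the robot, y to its left, z up, the work surface at z = 0. Lengths are in m, angles in rad, forces in N, time in s.
With the tool pointing down it reaches from about 0.425 to 1.025 m from the base axis. Payload 9.4 kg.
Tool frame: the origin (TCP) lies on the centre line of the jaws, within the pads' length; the fingertips stand 19 mm ahead of it and the grasp point (between the pads) is the TCP; z points along the fingers, y is the direction in which the jaws open and shut (so a half turn about z gives the same grasp; the last joint's range is limited). The gripper opens to 93 mm and grips with 3 to 60 N. Pads are 15 mm wide; open, the fingers measure 128 mm over their backs; the gripper's body (75 mm by 188 mm) begins 65 mm behind the grasp point.
Start: joints at [-1.344, 0.599, -0.003, 1.599, 0.002, 0.943, -0.08], TCP at [0.217, 0.692, 0.238] pointing down, gripper open.
Joint ranges: [-2.57, 2.57], [-0.35, 1.97], [-1.29, 1.29], [0.11, 2.56], [-1.05, 4.19], [0.11, 1.86], [-2.63, 2.63]. Speed limits (rad/s): [2.22, 2.22, 3.01, 3.01, 3.14, 3.14, 3.14].

## Interface

Orientations are given as [roll, pitch, yaw] about the fixed x, y, z axes, in that order (R = Rz(yaw) Ry(pitch) Rx(roll)).
In Python, from rig import observe, grab_frame, camera_model, job gives the robot as it stands. The module is installed in compiled form; this text tells all that it offers.
- The arm moves only by the shell command python3 -m pendant 'ROWS'. ROWS is JSON, a list of rows, each a list of 7 numbers: the turn, a rotation vector about the tool's x, y, z in rad, then the shift along the tool's x, y, z in mm, then the opening, from 0 (shut) to 1 (fully open). In form: [[wx, wy, wz, tx, ty, tz, jaw], ...]. A call has 1 to 20 rows; each row shifts and turns the commanded pose from where the row before left it, along the tool's axes as they then stand; what a row does not reach is not made up. A row lasts 1/12 s, in which the tool goes at most 41.7 mm and 7.16 degrees, less where a joint would pass 70% of its speed; a pose out of reach is approached as far as the arm can. A call with a gripper value outside its range is refused whole. The fingers move at their own pace and stop on an object; the grip force is fixed at half the most. Time passes only in rows, so rows that do not move let the fingers close. It gives the time, the measured TCP pose, the force and the opening at its end, in the units of the state.
- observe(): the state, without advancing time (a new reading comes with each control period).
- grab_frame(name): name is "scene" or "top"; returns the picture (400x640x3 uint8, red, green, blue); there is no depth.
- camera_model(name): a dict with "fov_y" (degrees; the focal length in pixels is half the picture's height over the tangent of half this angle, whatever the lens; pixels are square), "cx", "cy" (the principal point, pixels), "rvec" (rotation vector, rad) and "tvec" (3), from world to camera coordinates, as OpenCV has them. Camera axes: x right, y down, z forward; pixel columns grow to the right and rows downward; lengths in m; the calibration is good to about 2 mm. A picture is of the moment at which its call begins. camera_model takes no time and is no camera call.
- job.close_job(): hands the job in, once; it reports no verdict.
The state is a dict: "time_s": time; "joint_positions": joint angles; "qd": joint speeds; "tau": joint torques, N m; "eef_pos": TCP position; "eef_rot": TCP orientation; "ft_force": force on the tool from outside, world axes, zero at the start; "moment": the same for the moment, N m; "width": finger opening in m.
Only numpy, scipy, OpenCV 4.12 (cv2) and the standard library are available. Lean on these libraries where they do the work, as an engineer would, in place of code of your own. Each camera call takes 0.05 s, during which the arm holds its last target.

## Working session

There is one attempt and no reset: what is moved stays moved. The work goes in short steps, Python scripts to look and compute and a shell command to move; the robot and the scene stay as the last step left them, time stands still between calls to the robot, and variables do not carry over. Pictures are saved under pics/ and viewed, and the job is handed in when it is done.

```bash
mkdir -p pics; ls; cat > h.py <<'E'
import numpy as np, cv2
from rig import observe, grab_frame, camera_model, job
from scipy.spatial.transform import Rotation as R
def snap(name,fn):
    im=grab_frame(name); cv2.imwrite('pics/'+fn,im[:,:,::-1]); return im
def cam(name):
    c=camera_model(name); f=200/np.tan(np.radians(c['fov_y'])/2)
    return c,f,R.from_rotvec(c['rvec']).as_matrix(),np.array(c['tvec'])
def px2pt(name,u,v,z):
    c,f,M,t=cam(name); d=M.T@np.array([(u-c['cx'])/f,(v-c['cy'])/f,1]); o=-M.T@t
    return o+d*(z-o[2])/d[2]
def pt2px(name,p):
    c,f,M,t=cam(name); q=M@np.array(p)+t; return np.array([c['cx']+f*q[0]/q[2],c['cy']+f*q[1]/q[2]])
E
python3 - <<'E'
from h import *
for n in('scene','top'):
    snap(n,n+'0.png'); print(camera_model(n)); c,f,M,t=cam(n); print(f,-M.T@t)
print(observe())
E
```

```text
pics
{'fov_y': 53.0273958999612, 'cx': 318.4172066961628, 'cy': 198.8199193130817, 'rvec': array([ 1.28960129,  2.26383823, -0.89687277]), 'tvec': array([ 0.32084687, -0.30485502,  1.37480684])}
400.8978926664824 [1.17914293 0.30290074 0.77707544]
{'fov_y': 44.9696259892291, 'cx': 323.9114142657951, 'cy': 199.51825244202664, 'rvec': array([ 2.11317834, -2.15468226,  0.12475253]), 'tvec': array([-0.00522089,  0.62301304,  1.03466325])}
483.2049372915413 [ 0.46766994 -0.04514702  1.11263072]
{'time_s': 0.1, 'joint_positions': array([-1.34375131,  0.6000396 , -0.00254579,  1.60001367,  0.00177758,
        0.94291989, -0.07982802]), 'qd': array([-0.00087306, -0.00230303,  0.00160514,  0.00085986, -0.00103612,
       -0.00120028,  0.00075496]), 'tau': array([ 4.33407782e-03, -7.66555381e+01,  1.50156654e+00, -2.52938193e+01,
       -5.24298032e-02,  1.35314694e-02,  3.95166114e-05]), 'eef_pos': array([0.21672872, 0.69143104, 0.23686319]), 'eef_rot': array([-3.14021877e+00,  1.09477280e-04,  2.83786695e+00]), 'ft_force': array([ 0.30656994,  0.08485155, -0.51926279]), 'moment': array([ 0.01153731, -0.00482231,  0.02559949]), 'width': 0.09307999760013785}
```

View pics/scene0.png

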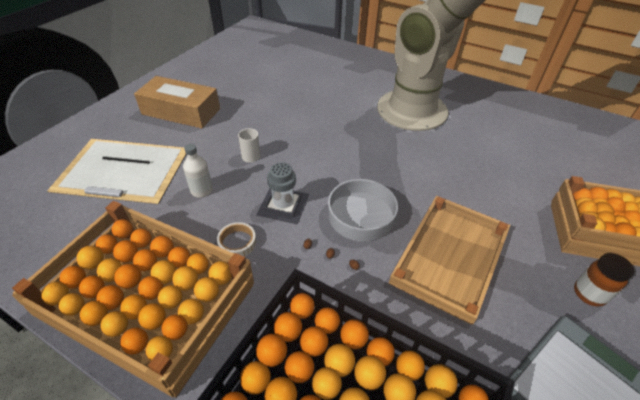

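View pics/top0.png

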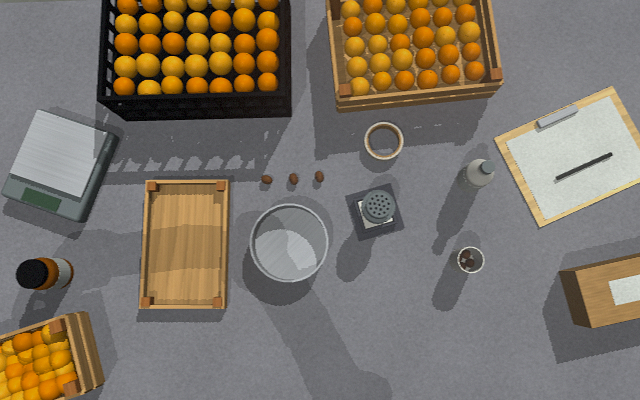

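The views show the tray (185,245 in the top view), bowl (289,243), stand and capped shaker (378,207), tape (384,140), bottle (478,172) and cup (470,260). Three loose stones lie at (266,180), (293,179) and (319,176). Next I measure them.

```bash
cat > m0.py <<'E'
from h import *
im=cv2.imread('pics/top0.png')
hsv=cv2.cvtColor(im,cv2.COLOR_BGR2HSV)
for s in (0.08,):
  for nm,u,v,z in [('bowl rim',289,243,.05),('cap crown',379,206,.126),('standc',377,211,.0),('cup rim',470.5,259,.08),('bottle cap',486,166,.15),('tape',384,141,.024),
   ('trayTL',147,181,.03),('trayTR',229,181,.03),('trayBL',140,308,.03),('trayBR',226,308,.03),
   ('standTL',347,193,.018),('standTR',390,183,.018),('standBL',357,240,.018),('standBR',404,229,.018)]:
    print(nm,px2pt('top',u,v,z).round(4))
# stones: brown dark mask near
m=((hsv[:,:,0]<18)&(hsv[:,:,1]>70)&(hsv[:,:,2]<150)).astype(np.uint8)
roi=np.zeros_like(m); roi[165:195,240:345]=1
n,l,st,ce=cv2.connectedComponentsWithStats(m*roi)
for i in range(1,n):
  if st[i,4]>20:
    ys,xs=np.where(l==i); P=np.array([px2pt('top',x,y,.01)[:2] for x,y in zip(xs,ys)])
    w,V=np.linalg.eigh(np.cov(P.T)); print('stone',ce[i].round(1),st[i,4],P.mean(0).round(4),np.sqrt(w)*4,np.degrees(np.arctan2(V[1,1],V[0,1])).round(0))
big=cv2.resize(im[120:300,235:505],None,fx=2.9,fy=2.9,interpolation=cv2.INTER_CUBIC); cv2.imwrite('pics/z0.png',big)
E
python3 m0.py
```

```text
bowl rim [0.5271 0.061  0.05  ]
cap crown [ 0.5951 -0.1323  0.126 ]
standc [ 0.5998 -0.1385  0.    ]
cup rim [ 0.4846 -0.3246  0.08  ]
bottle cap [ 0.6687 -0.3478  0.15  ]
tape [ 0.7594 -0.158   0.024 ]
trayTL [0.6768 0.3896 0.03  ]
trayTR [0.6725 0.1997 0.03  ]
trayBL [0.3907 0.3951 0.03  ]
trayBR [0.3878 0.2033 0.03  ]
standTL [ 0.6406 -0.0698  0.018 ]
standTR [ 0.6617 -0.1688  0.018 ]
standBL [ 0.5327 -0.0898  0.018 ]
standBR [ 0.5555 -0.1964  0.018 ]
stone [318.9 176.2] 72 [ 0.6828 -0.0058] [0.01875503 0.02751801] -169.0
stone [293.2 178.4] 76 [0.6789 0.0542] [0.01939452 0.0279642 ] -164.0
stone [266.2 179.1] 76 [0.6789 0.1172] [0.02060515 0.02631621] 66.0
```

```bash
python3 -c "
import cv2
im=cv2.imread('pics/top0.png');cv2.imwrite('pics/z1.png',cv2.resize(im[165:310,330:500],None,fx=4,fy=4,interpolation=cv2.INTER_CUBIC))
cv2.imwrite('pics/z2.png',cv2.resize(im[165:320,130:340],None,fx=3.8,fy=3.8,interpolation=cv2.INTER_CUBIC))
im=cv2.imread('pics/scene0.png');cv2.imwrite('pics/z3.png',cv2.resize(im[110:285,170:410],None,fx=3.3,fy=3.3,interpolation=cv2.INTER_CUBIC))"
```

```text
(no output)
```

View pics/z1.png

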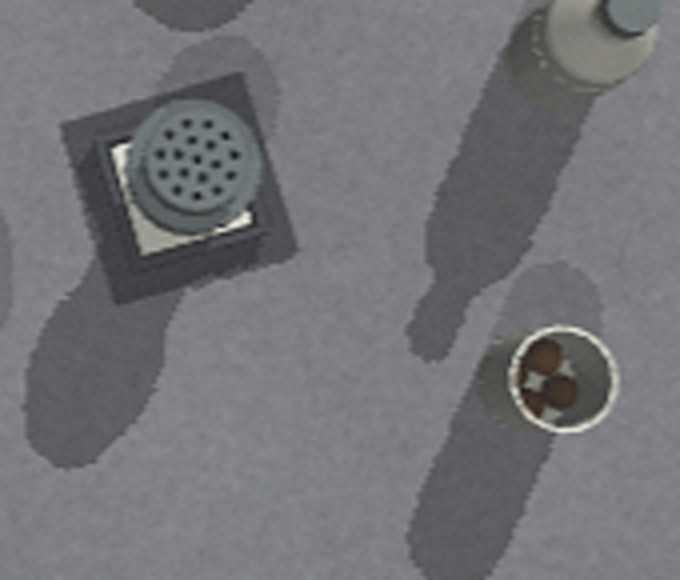

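View pics/z2.png

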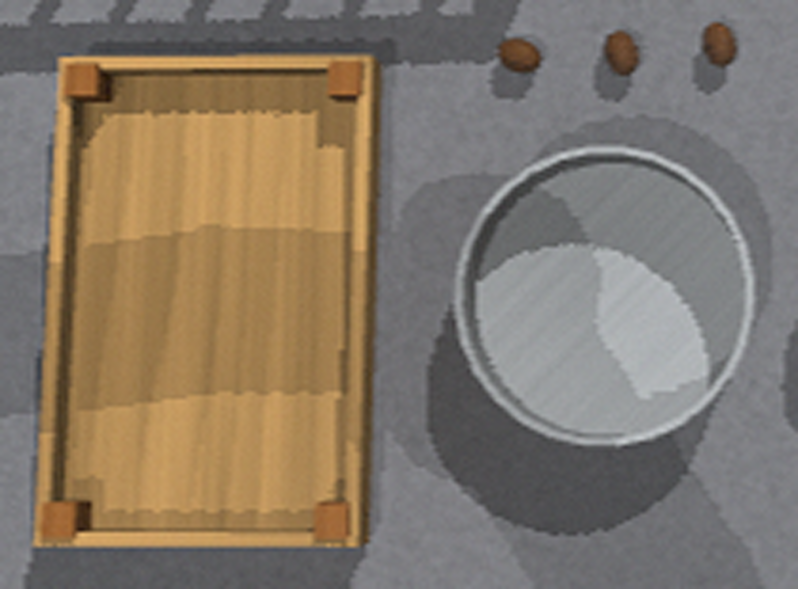

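View pics/z3.png

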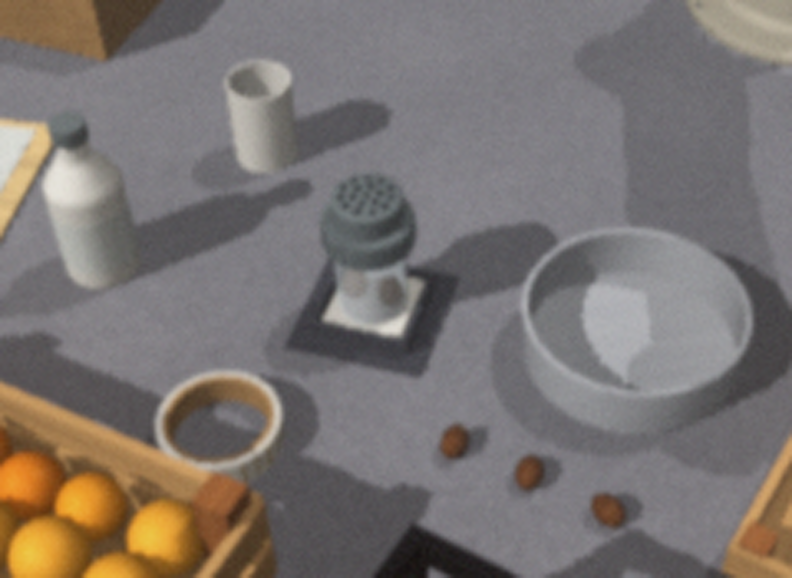

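```bash
cat >> h.py <<'E'
def tri(a,b):
    # midpoint of rays: a=('top',u,v) b=('scene',u,v)
    L=[]
    for n,u,v in(a,b):
        c,f,M,t=cam(n); d=M.T@np.array([(u-c['cx'])/f,(v-c['cy'])/f,1]); L.append((-M.T@t,d/np.linalg.norm(d)))
    A=sum(np.eye(3)-np.outer(d,d) for o,d in L); y=sum((np.eye(3)-np.outer(d,d))@o for o,d in L)
    p=np.linalg.solve(A,y); g=[np.linalg.norm(np.cross(p-o,d)) for o,d in L]; return p.round(4),np.round(g,4)
def Rd(yaw,pitch_down=90,roll=0):
    """tool z horizontal heading yaw, dipping pitch_down deg; tool y horizontal; then roll about tool z (deg)"""
    a,b=np.radians([yaw,pitch_down]); z=np.array([np.cos(a)*np.cos(b),np.sin(a)*np.cos(b),-np.sin(b)])
    y=np.array([-np.sin(a),np.cos(a),0]); x=np.cross(y,z)
    return np.c_[x,y,z]@R.from_euler('z',roll,degrees=True).as_matrix()
def state():
    o=observe(); return np.array(o['eef_pos']),R.from_euler('xyz',o['eef_rot']).as_matrix(),o
def go(p=None,M=None):
    """relative move: rotation first (rotvec tool frame), then shift in new tool frame; also shift in the present frame"""
    P,T,o=state()
    if M is not None:
        w=R.from_matrix(T.T@M).as_rotvec(); print('rotvec',w.round(4),'deg',np.degrees(np.linalg.norm(w)).round(1),'rows',np.ceil(np.degrees(np.linalg.norm(w))/7.1))
    else: M=T
    if p is not None:
        d=np.array(p)-P; print('shift(old axes) mm',(T.T@d*1e3).round(1),' (new axes)',(M.T@d*1e3).round(1),'len',(np.linalg.norm(d)*1e3).round())
def st():
    P,T,o=state(); z=T[:,2]
    print('t',round(o['time_s'],2),'P',P.round(4),'z',z.round(3),'y',T[:,1].round(3),'q',np.array(o['joint_positions']).round(3),'w',round(o['width'],4),'F',np.array(o['ft_force']).round(1))
E
python3 - <<'E'
from h import *
print('cap',px2pt('top',381,203.9,.126),tri(('top',381,203.9),('scene',281.8,168.9)))
print('standplate',px2pt('top',374.7,211.75,.003),'yaw pts',[px2pt('top',330+a/4,165+b/4,.003)[:2].round(4) for a,b in((62,123),(240,72),(298,248),(115,305))])
print('cup',px2pt('top',471,259.75,.08),tri(('top',471,259.75),('scene',248.5,134.5)))
print('bowl',px2pt('top',288.95,242.4,.05),tri(('top',288.95,242.4),('scene',362.9,204.2)))
go([.595,-.135,.2],None)
E
```

```text
cap [ 0.5993744  -0.13659006  0.126     ] (array([ 0.5971, -0.1327,  0.1265]), array([0.0044, 0.0044]))
standplate [ 0.59784542 -0.13288403  0.003     ] yaw pts [array([ 0.6366, -0.0665]), array([ 0.6643, -0.1705]), array([ 0.5613, -0.1998]), array([ 0.5307, -0.0943])]
cup [ 0.48299873 -0.32552241  0.08      ] (array([ 0.4819, -0.3238,  0.0792]), array([0.0022, 0.0022]))
bowl [0.52841132 0.06108965 0.05      ] (array([0.528 , 0.063 , 0.0458]), array([0.0016, 0.0016]))
shift(old axes) mm [-608.1 -675.4   37.9]  (new axes) [-608.1 -675.4   37.9] len 910.0
```

```bash
python3 -m pendant '[[0,0,0,-25,-28,0,1],[0,0,0,-25,-28,0,1],[0,0,0,-25,-28,0,1],[0,0,0,-25,-28,0,1],[0,0,0,-25,-28,0,1],[0,0,0,-25,-28,0,1],[0,0,0,-25,-28,0,1],[0,0,0,-25,-28,0,1],[0,0,0,-25,-28,0,1],[0,0,0,-25,-28,0,1],[0,0,0,-25,-28,0,1],[0,0,0,-25,-28,0,1],[0,0,0,-25,-28,0,1],[0,0,0,-25,-28,0,1]]'; python3 -c "
from h import *
st();go([.598,-.1345,.2])"
```

```text
time_s: 1.27
eef_pos: [0.4339, 0.2112, 0.2376]
eef_rot: [-3.141, -0.0, 2.838]
ft_force: [0.7, -0.0, -0.5]
width: 0.093
t 1.27 P [0.4339 0.2112 0.2376] z [-0. -0. -1.] y [ 0.299  0.954 -0.   ] q [-0.593  0.311  0.028  2.143 -0.014  0.688  0.712] w 0.093 F [ 0.7 -0.  -0.5]
shift(old axes) mm [-260.  -280.9   37.6]  (new axes) [-260.  -280.9   37.6] len 385.0
```

```bash
python3 -m pendant '[[0,0,0,-26,-28,0,1],[0,0,0,-26,-28,0,1],[0,0,0,-26,-28,0,1],[0,0,0,-26,-28,0,1],[0,0,0,-26,-28,0,1],[0,0,0,-26,-28,0,1],[0,0,0,-26,-28,0,1],[0,0,0,-26,-28,0,1],[0,0,0,-26,-28,0,1],[0,0,0,-26,-28,0,1]]';python3 -m pendant '[[0,0,0.12,0,0,0,1],[0,0,0.12,0,0,0,1],[0,0,0.12,0,0,0,1],[0,0,0.12,0,0,0,1],[0,0,0.12,0,0,0,1],[0,0,0.12,0,0,0,1],[0,0,0.12,0,0,0,1],[0,0,0.12,0,0,0,1],[0,0,0.12,0,0,0,1],[0,0,0.12,0,0,0,1],[0,0,0.12,0,0,0,1],[0,0,0.12,0,0,0,1],[0,0,0,0,0,0,1]]'; python3 -c "
from h import *
st();go([.598,-.1345,.1])"
```

```text
time_s: 2.1
eef_pos: [0.5983, -0.1338, 0.2374]
eef_rot: [3.142, -0.0, 2.838]
ft_force: [0.6, -0.3, 0.2]
width: 0.0931
time_s: 3.18
eef_pos: [0.5978, -0.1315, 0.2372]
eef_rot: [-3.141, 0.0, 1.393]
ft_force: [-0.7, 0.1, -0.4]
width: 0.0927
t 3.18 P [ 0.5978 -0.1315  0.2372] z [-0.001 -0.    -1.   ] y [ 0.984 -0.177 -0.001] q [-0.213  0.503  0.501  1.889 -0.319  0.829  0.276] w 0.0927 F [-0.7  0.1 -0.4]
shift(old axes) mm [ -2.8   0.8 137.2]  (new axes) [ -2.8   0.8 137.2] len 137.0
```

```bash
python3 -m pendant '[[0,0,0,-3,1,30,1],[0,0,0,0,0,30,1],[0,0,0,0,0,30,1],[0,0,0,0,0,25,1],[0,0,0,0,0,15,1],[0,0,0,0,0,8,1],[0,0,0,0,0,0,1],[0,0,0,0,0,0,0.5],[0,0,0,0,0,0,0.5],[0,0,0,0,0,0,0.5],[0,0,0,0,0,0,0.5],[0,0,0,0,0,0,0.5],[0,0,0,0,0,0,0.5]]'; python3 -c "
from h import *
st();snap('scene','s1.png')"
```

```text
time_s: 4.27
eef_pos: [0.5981, -0.1351, 0.1003]
eef_rot: [-3.141, -0.0, 1.398]
ft_force: [-3.4, -0.5, 5.7]
width: 0.0689
t 4.27 P [ 0.5981 -0.1351  0.1003] z [-0.  0. -1.] y [ 0.985 -0.172 -0.   ] q [-0.114  0.674  0.373  1.987 -0.442  0.56   0.391] w 0.0689 F [-3.4 -0.5  5.7]
```

View pics/s1.png

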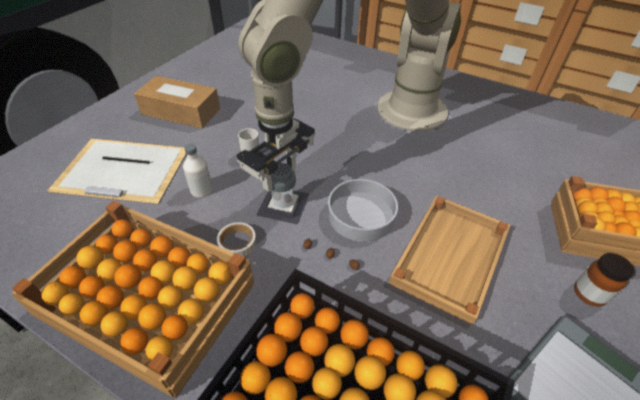

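The jaws hold the skirt (69 mm opening). Now I turn it anticlockwise.

```bash
python3 -m pendant '[[0,0,-0.06,0,0,0,0.5],[0,0,-0.1,0,0,0,0.5],[0,0,-0.1,0,0,0,0.5],[0,0,-0.1,0,0,0,0.5],[0,0,-0.1,0,0,0,0.5],[0,0,-0.1,0,0,0,0.5],[0,0,-0.1,0,0,0,0.5],[0,0,-0.1,0,0,0,0.5],[0,0,-0.1,0,0,0,0.5],[0,0,-0.1,0,0,0,0.5],[0,0,-0.1,0,0,0,0.5],[0,0,-0.1,0,0,0,0.5],[0,0,-0.1,0,0,0,0.5],[0,0,-0.1,0,0,0,0.5],[0,0,-0.1,0,0,0,0.5],[0,0,0,0,0,0,0.5],[0,0,0,0,0,0,0.5]]'; python3 -c "
from h import *
st()"
```

```text
time_s: 5.73
eef_pos: [0.6011, -0.1335, 0.1009]
eef_rot: [3.139, 0.005, 2.859]
ft_force: [2.8, 4.6, 6.9]
width: 0.0689
t 5.73 P [ 0.6011 -0.1335  0.1009] z [ 0.005  0.001 -1.   ] y [0.278 0.96  0.003] q [ 0.15   0.641 -0.034  1.966  0.036  0.53   1.381] w 0.0689 F [2.8 4.6 6.9]
```

```bash
python3 -m pendant '[[0,0,0,0,0,-3,0.5],[0,0,0,0,0,-4,0.5],[0,0,0,0,0,-5,0.5],[0,0,0,0,0,-6,0.5],[0,0,0,0,0,-8,0.5],[0,0,0,0,0,-8,0.5],[0,0,0,0,0,-8,0.5],[0,0,0,0,0,-8,0.5]]'; python3 -c "
from h import *
st(); snap('scene','s2.png')"
```

```text
time_s: 6.4
eef_pos: [0.5984, -0.1352, 0.1507]
eef_rot: [-3.141, 0.0, 2.858]
ft_force: [0.0, 0.1, -0.3]
width: 0.069
t 6.4 P [ 0.5984 -0.1352  0.1507] z [ 0. -0. -1.] y [ 0.28  0.96 -0.  ] q [ 0.152  0.571 -0.033  1.937  0.031  0.633  1.386] w 0.069 F [ 0.   0.1 -0.3]
```

View pics/s2.png

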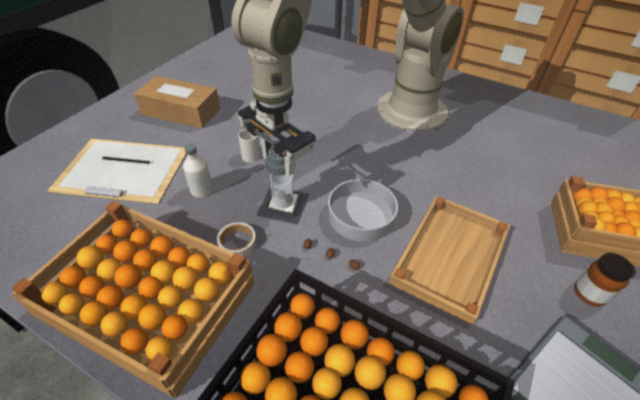

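```bash
python3 -c "
from h import *
go([.62,.30,.2]);go([.62,.30,.2],Rd(0,90,0))"
```

```text
shift(old axes) mm [101.9 423.8 -48. ]  (new axes) [101.9 423.8 -48. ] len 438.0
rotvec [-2.000e-04  2.500e-03 -2.841e-01] deg 16.3 rows 3.0
shift(old axes) mm [101.9 423.8 -48. ]  (new axes) [-20.9 435.4 -47.8] len 438.0
```

```bash
python3 -m pendant '[[0,0,0,0,0,-24,0.5],[0,0,0,4,17,-24,0.5],[0,0,0,8,34,0,0.5],[0,0,0,8,34,0,0.5],[0,0,0,8,34,0,0.5],[0,0,0,8,34,0,0.5],[0,0,0,8,34,0,0.5],[0,0,0,8,34,0,0.5],[0,0,0,8,34,0,0.5],[0,0,0,8,34,0,0.5],[0,0,0,8,34,0,0.5],[0,0,0,8,34,0,0.5],[0,0,0,8,34,0,0.5],[0,0,0,8,34,0,0.5],[0,0,0,0,0,0,0.5]]'; python3 -c "
from h import *
st();go([.62,.30,.031]);snap('top','t3.png')"
```

```text
time_s: 7.7
eef_pos: [0.6197, 0.3105, 0.1976]
eef_rot: [3.137, -0.002, 2.866]
ft_force: [-0.6, 1.8, -0.6]
width: 0.0691
t 7.7 P [0.6197 0.3105 0.1976] z [-0.     0.005 -1.   ] y [0.272 0.962 0.005] q [-0.531  0.6   -0.021  1.715  0.01   0.824  0.741] w 0.0691 F [-0.6  1.8 -0.6]
shift(old axes) mm [ -3.4 -10.9 166.6]  (new axes) [ -3.4 -10.9 166.6] len 167.0
```

View pics/t3.png

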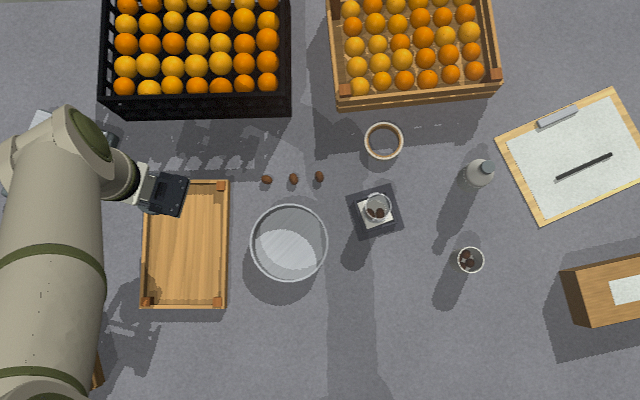

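```bash
python3 -m pendant '[[0,0,0,0,0,30,0.5],[0,0,0,0,0,30,0.5],[0,0,0,0,0,30,0.5],[0,0,0,0,0,25,0.5],[0,0,0,0,0,20,0.5],[0,0,0,0,0,10,0.5],[0,0,0,0,0,0,0.5],[0,0,0,0,0,0,0.5]]'; python3 -c "
from h import *
st();go([.62,.30,.031])"
```

```text
time_s: 8.42
eef_pos: [0.6217, 0.3003, 0.053]
eef_rot: [-3.141, 0.0, 2.857]
ft_force: [0.7, 0.9, -0.6]
width: 0.0688
t 8.42 P [0.6217 0.3003 0.053 ] z [-0. -0. -1.] y [ 0.281  0.96  -0.   ] q [-0.522  0.772 -0.016  1.804  0.021  0.566  0.734] w 0.0688 F [ 0.7  0.9 -0.6]
shift(old axes) mm [ 1.6 -0.8 22. ]  (new axes) [ 1.6 -0.8 22. ] len 22.0
```

```bash
python3 -m pendant '[[0,0,0,0,0,10,0.5],[0,0,0,0,0,8,0.5],[0,0,0,0,0,5,0.5],[0,0,0,0,0,0,0.5],[0,0,0,0,0,0,0.5],[0,0,0,0,0,0,0.85],[0,0,0,0,0,0,0.85],[0,0,0,0,0,0,0.85],[0,0,0,0,0,0,0.85],[0,0,0,0,0,-5,0.9],[0,0,0,0,0,-15,0.95],[0,0,0,0,0,-30,1],[0,0,0,0,0,-30,1],[0,0,0,0,0,-40,1],[0,0,0,0,0,-40,1],[0,0,0,0,0,-20,1]]'; python3 -c "
from h import *
st()"
```

```text
time_s: 9.75
eef_pos: [0.6228, 0.3015, 0.2163]
eef_rot: [3.137, 0.005, 2.857]
ft_force: [0.6, -0.1, 0.5]
width: 0.0931
t 9.75 P [0.6228 0.3015 0.2163] z [ 0.006  0.003 -1.   ] y [0.28  0.96  0.005] q [-0.524  0.577 -0.015  1.706  0.011  0.852  0.744] w 0.0931 F [ 0.6 -0.1  0.5]
```

```bash
python3 -c "
from h import *
T=Rd(-12.7,45); g=np.array([.598,-.135,.07]); print(g-T[:,2]*.13)
go([.51,-.115,.25],T)
P,T0,o=state()
T1=Rd(-12.7,90); go([.51,-.115,.25],T1)
w=R.from_matrix(T1.T@T).as_rotvec();print(w)"
```

```text
[ 0.50832508 -0.11479088  0.16192388]
rotvec [-0.0202 -0.7804 -0.061 ] deg 44.9 rows 7.0
shift(old axes) mm [  -8.6 -431.3  -35.7]  (new axes) [ -10.7 -431.2  -36.9] len 433.0
rotvec [ 0.0045  0.0047 -0.0625] deg 3.6 rows 1.0
shift(old axes) mm [  -8.6 -431.3  -35.7]  (new axes) [  18.5 -431.2  -33.7] len 433.0
[ 4.19268280e-20 -7.85398163e-01 -6.42734161e-18]
```

```bash
python3 -m pendant '[[0,0,0,0,-20,-18,1],[0,0,0,0,-30,-18,1],[0,0,0,0,-35,0,1],[0,0,0,0,-35,0,1],[0,0,0,0,-35,0,1],[0,0,0,0,-35,0,1],[0,0,0,-8,-35,0,1],[0,0,0,0,-35,0,1],[0,0,0,0,-35,0,1],[0,0,0,0,-35,0,1],[0,0,0,0,-35,0,1],[0,0,0,0,-35,0,1],[0,0,0,0,-30,0,1],[0,0,-0.062,0,0,0,1],[0,0,0,0,0,0,1]]'; python3 -m pendant '[[0,-0.11,0,0,0,0,1],[0,-0.11,0,0,0,0,1],[0,-0.11,0,0,0,0,1],[0,-0.11,0,0,0,0,1],[0,-0.11,0,0,0,0,1],[0,-0.11,0,0,0,0,1],[0,-0.11,0,0,0,0,1],[0,0,0,0,0,0,1],[0,0,0,0,0,0,1]]'; python3 -c "
from h import *
st();T=Rd(-12.7,45);g=np.array([.598,-.135,.07]);go(g-T[:,2]*.13,T);snap('scene','s4.png')"
```

```text
time_s: 11.0
eef_pos: [0.5081, -0.1161, 0.247]
eef_rot: [-3.141, 0.002, 2.919]
ft_force: [0.6, 0.3, 0.1]
width: 0.0931
time_s: 11.75
eef_pos: [0.4935, -0.1203, 0.2369]
eef_rot: [-3.11, 0.428, 2.922]
ft_force: [0.3, 0.6, -0.5]
width: 0.093
t 11.75 P [ 0.4935 -0.1203  0.2369] z [ 0.398 -0.121 -0.91 ] y [ 0.231  0.973 -0.029] q [0.058 0.237 0.012 2.388 0.75  0.134 0.687] w 0.093 F [ 0.3  0.6 -0.5]
rotvec [-0.0303 -0.3578  0.0073] deg 20.6 rows 3.0
shift(old axes) mm [19.  11.  73.4]  (new axes) [43.6  8.6 62.4] len 77.0
```

View pics/s4.png

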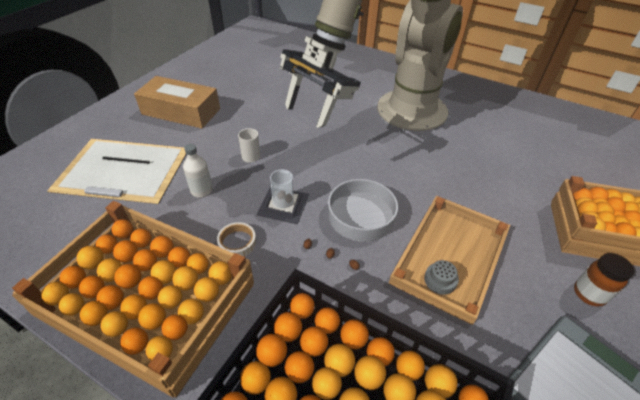

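```bash
cat > kin.py <<'E'
import numpy as np, itertools
from scipy.optimize import least_squares
from scipy.spatial.transform import Rotation as R
D=[([-1.34375,.60004,-.00255,1.60001,.00178,.94292,-.07983],[.21673,.69143,.23686],[-3.1402,.0001,2.83787]),
([-0.593,0.311,0.028,2.143,-0.014,0.688,0.712],[.4339,.2112,.2376],[-3.141,0,2.838]),
([-0.213,0.503,0.501,1.889,-0.319,0.829,0.276],[.5978,-.1315,.2372],[-3.141,0,1.393]),
([-0.114,0.674,0.373,1.987,-0.442,0.56,0.391],[.5981,-.1351,.1003],[-3.141,0,1.398]),
([0.15,0.641,-0.034,1.966,0.036,0.53,1.381],[.6011,-.1335,.1009],[3.139,.005,2.859]),
([0.058,0.237,0.012,2.388,0.75,0.134,0.687],[.4935,-.1203,.2369],[-3.11,.428,2.922])]
def fk(q,L,s):
    rz=lambda t:R.from_euler('z',t).as_matrix(); ry=lambda t:R.from_euler('y',t).as_matrix()
    M=rz(s[0]*q[0]+L[4])@ry(q[1]); p=np.array([0,0,L[0]])+M[:,2]*L[1]; elbow=p.copy()
    M=M@rz(s[1]*q[2])@ry(q[3]); p=p+M[:,2]*L[2]; wrist=p.copy()
    M=M@rz(s[2]*q[4])@ry(q[5]); p=p+M[:,2]*L[3]
    M=M@rz(s[3]*q[6]+L[5]); return p,M,elbow,wrist
def res(L,s):
    o=[]
    for q,P,r in D:
        p,M,_,_=fk(q,L,s); T=R.from_euler('xyz',r).as_matrix()
        o+=list((p-P)*5)+list(R.from_matrix(T.T@M).as_rotvec())
    return np.array(o)
L0=[.31,.63,.456,.32,0,0]
def fit():
    best=None
    for s in itertools.product([1,-1],repeat=4):
        for o in(0,1.57,3.14,-1.57):
            f=least_squares(lambda L:res(L,s),L0[:5]+[o])
            if best is None or f.cost<best[0]: best=(f.cost,f.x,s)
    return best
if __name__=='__main__':
    b=fit(); print(b[0],b[1].round(4),b[2]); print(np.abs(res(b[1],b[2])).reshape(-1,6).round(3))
E
python3 kin.py
```

```text
0.006632190521613965 [ 0.2935  0.654   0.4441  0.3332 -0.0927  1.4796] (-1, -1, -1, -1)
[[0.055 0.    0.01  0.    0.    0.002]
 [0.031 0.054 0.012 0.001 0.    0.001]
 [0.026 0.005 0.019 0.    0.    0.002]
 [0.018 0.001 0.026 0.    0.    0.002]
 [0.016 0.005 0.009 0.    0.    0.001]
 [0.013 0.041 0.016 0.039 0.005 0.007]]
```

```bash
cat > kin2.py <<'E'
from kin import *
s=(-1,-1,-1,-1)
# L: d1,a,b,c, base yaw, tool yaw, then offsets: shoulder->elbow (x,y), elbow->wrist before bend(x) after bend (x,y), tool(x,y)
rz=lambda t:R.from_euler('z',t).as_matrix(); ry=lambda t:R.from_euler('y',t).as_matrix()
def fk(q,L):
    M=rz(-q[0]+L[4])@ry(q[1]); p=np.array([0,0,L[0]])+M@np.array([L[6],L[7],L[1]]); e=p.copy()
    M=M@rz(-q[2])@ry(q[3]); p=p+M@np.array([L[8],L[9],L[2]]); w=p.copy()
    M=M@rz(-q[4])@ry(q[5]); p=p+M@np.array([L[10],L[11],L[3]])
    return p,M@rz(-q[6]+L[5]),e,w
def res(L):
    o=[]
    for q,P,r in D:
        p,M,_,_=fk(q,L); T=R.from_euler('xyz',r).as_matrix()
        o+=list((p-P)*20)+list(R.from_matrix(T.T@M).as_rotvec()*5)
    return np.array(o+list(np.array(L[6:])*.05)+[L[4]*.2])
def fit():
    return least_squares(res,[.3,.6,.45,.33,0,1.57]+[0]*6).x
q0=[-1,.6,0,1.8,0,.7,0]
LO=np.array([-2.57,-.35,-1.29,.11,-1.05,.11,-2.63]);HI=np.array([2.57,1.97,1.29,2.56,4.19,1.86,2.63])
def ik(P,M,L,seed,n=20,w=.02):
    best=None; rng=np.random.default_rng(0)
    for k in range(n):
        x0=np.clip(seed if k==0 else rng.uniform(LO,HI),LO+.02,HI-.02)
        f=least_squares(lambda q:np.r_[(fk(q,L)[0]-P)*20,R.from_matrix(M.T@fk(q,L)[1]).as_rotvec()*5,(q-np.array(seed))*w*.2],x0,bounds=(LO+.01,HI-.01))
        if best is None or f.cost<best.cost: best=f
    p,m,e,wr=fk(best.x,L)
    return best.x.round(2),round(np.linalg.norm(p-P)*1e3,1),round(np.degrees(R.from_matrix(M.T@m).magnitude()),1),e.round(2),wr.round(2)
if __name__=='__main__':
    L=fit(); print(L.round(4)); print(np.abs(res(L))[:len(D)*6].reshape(-1,6).round(3))
E
python3 kin2.py
```

```text
[ 2.8280e-01  6.4670e-01  4.4120e-01  3.2010e-01  1.6000e-03  1.5724e+00
  2.0000e-04 -3.0300e-02 -1.0000e-04 -2.6900e-02 -5.0000e-04 -5.0000e-04]
[[0.002 0.003 0.003 0.    0.    0.   ]
 [0.001 0.002 0.002 0.003 0.002 0.001]
 [0.002 0.003 0.004 0.002 0.002 0.001]
 [0.003 0.    0.004 0.    0.001 0.002]
 [0.004 0.    0.    0.002 0.001 0.005]
 [0.001 0.002 0.001 0.    0.005 0.002]]
```

```bash
cat > scan.py <<'E'
from kin2 import *; from h import Rd
import sys
L=fit(); seed=np.array([0.05,.5,0,1.9,1.2,.8,0])
for nm,P in(('shaker',[.598,-.135,.07]),('bowlpour',[.528,.061,.15]),('cup',[.4825,-.325,.05]),('tray',[.52,.26,.075])):
  for psi in range(-150,181,30):
    M=Rd(psi,25,0)
    r=ik(np.array(P),M,L,seed,n=6)
    M=Rd(psi,25,180); r2=ik(np.array(P),M,L,seed,n=6)
    f=lambda r:(r[1],r[2],list(r[0]),list(r[3])) if r[1]<3 and r[2]<2 else '-'
    if f(r)!='-' or f(r2)!='-': print(nm,psi,f(r),f(r2))
E
time python3 scan.py
```

```text
shaker -150 (np.float64(0.0), np.float64(0.0), [np.float64(-0.21), np.float64(1.15), np.float64(0.25), np.float64(1.39), np.float64(0.27), np.float64(1.65), np.float64(-1.15)], [np.float64(0.58), np.float64(0.09), np.float64(0.55)]) (np.float64(0.0), np.float64(0.0), [np.float64(0.1), np.float64(1.15), np.float64(-0.35), np.float64(1.36), np.float64(0.58), np.float64(1.85), np.float64(1.63)], [np.float64(0.58), np.float64(-0.09), np.float64(0.55)])
shaker -120 (np.float64(0.0), np.float64(0.0), [np.float64(-0.38), np.float64(1.07), np.float64(0.25), np.float64(1.66), np.float64(0.59), np.float64(1.32), np.float64(-1.11)], [np.float64(0.54), np.float64(0.18), np.float64(0.59)]) (np.float64(0.0), np.float64(0.0), [np.float64(-0.04), np.float64(1.07), np.float64(-0.32), np.float64(1.64), np.float64(0.88), np.float64(1.64), np.float64(1.74)], [np.float64(0.57), np.float64(-0.01), np.float64(0.59)])
shaker -90 (np.float64(0.0), np.float64(0.0), [np.float64(-0.48), np.float64(1.0), np.float64(0.21), np.float64(1.99), np.float64(1.08), np.float64(1.04), np.float64(-1.33)], [np.float64(0.5),
[... 15834 characters left out ...]
64(0.0), np.float64(0.0), [np.float64(0.27), np.float64(1.28), np.float64(-0.97), np.float64(1.54), np.float64(0.0), np.float64(1.33), np.float64(0.51)], [np.float64(0.59), np.float64(-0.2), np.float64(0.47)])
tray 180 (np.float64(0.0), np.float64(0.0), [np.float64(-0.39), np.float64(1.12), np.float64(0.03), np.float64(1.37), np.float64(-0.36), np.float64(1.75), np.float64(-1.78)], [np.float64(0.55), np.float64(0.2), np.float64(0.56)]) (np.float64(0.0), np.float64(0.0), [np.float64(0.01), np.float64(1.26), np.float64(-0.82), np.float64(1.34), np.float64(0.1), np.float64(1.72), np.float64(0.77)], [np.float64(0.62), np.float64(-0.04), np.float64(0.48)])
real	2m6.993s
user	2m6.633s
sys	0m0.185s
```

```bash
python3 -c "
from h import *
go([.598,.02,.25],Rd(-12.7,90,0)); 
P,T,o=state();A=Rd(-12.7,90);B=Rd(-90,90);print(R.from_matrix(A.T@B).as_rotvec(), 'shift in B axes',(B.T@(np.array([.598,.02,.25])-P)*1e3).round())"
```

```text
rotvec [-0.0308  0.4275 -0.0056] deg 24.6 rows 4.0
shift(old axes) mm [-70.2 160.5  12.5]  (new axes) [-70.9 160.1 -13.1] len 176.0
[8.26109692e-17 0.00000000e+00 1.34913951e+00] shift in B axes [141. 104. -13.]
```

```bash
python3 -m pendant '[[-0.008,0.107,0,0,0,0,1],[-0.008,0.107,0,0,0,0,1],[-0.008,0.107,0,0,0,0,1],[-0.008,0.107,0,0,0,0,1],[0,0,0.1124,0,0,0,1],[0,0,0.1124,0,0,0,1],[0,0,0.1124,0,0,0,1],[0,0,0.1124,0,0,0,1],[0,0,0.1124,0,0,0,1],[0,0,0.1124,0,0,0,1],[0,0,0.1124,0,0,0,1],[0,0,0.1124,0,0,0,1],[0,0,0.1124,0,0,0,1],[0,0,0.1124,0,0,0,1],[0,0,0.1124,0,0,0,1],[0,0,0.1124,0,0,0,1],[0,0,0,28,21,-3,1],[0,0,0,28,21,-3,1],[0,0,0,28,21,-3,1],[0,0,0,28,21,-3,1]]';python3 -m pendant '[[0,0,0,28,21,-3,1],[0,-0.1,0,0,0,0,1],[0,-0.1,0,0,0,0,1],[0,-0.1,0,0,0,0,1],[0,-0.1,0,0,0,0,1],[0,-0.1,0,0,0,0,1],[0,-0.1,0,0,0,0,1],[0,-0.1,0,0,0,0,1],[0,-0.1,0,0,0,0,1],[0,-0.1,0,0,0,0,1],[0,-0.1,0,0,0,0,1],[0,-0.1,0,0,0,0,1],[0,0,0,0,0,0,1],[0,0,0,0,0,0,1]]'; python3 -c "
from h import *
st();T=Rd(-90,25);g=np.array([.598,-.1345,.07]);go(g-T[:,2]*.13,T);snap('scene','s5.png')"
```

```text
time_s: 13.47
eef_pos: [0.5801, -0.0117, 0.2495]
eef_rot: [3.047, 0.039, 1.559]
ft_force: [0.7, 0.2, 0.2]
width: 0.0928
time_s: 14.63
eef_pos: [0.5991, 0.015, 0.2507]
eef_rot: [2.929, 1.132, 1.369]
ft_force: [-0.2, -1.0, 0.9]
width: 0.093
t 14.63 P [0.5991 0.015  0.2507] z [ 0.029 -0.909 -0.415] y [ 0.996 -0.009  0.089] q [-0.776  0.766  0.338  1.88   0.796  1.275 -1.075] w 0.093 F [-0.2 -1.   0.9]
rotvec [ 0.0296  0.007  -0.0849] deg 5.2 rows 1.0
shift(old axes) mm [100.6 -12.1  81. ]  (new axes) [100.6  -1.1  81.9] len 130.0
```

View pics/s5.png

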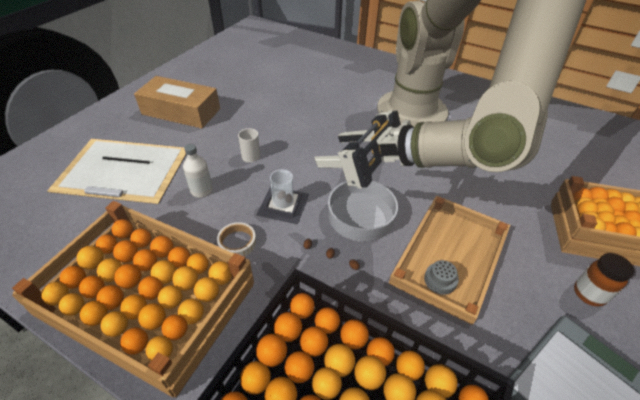

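```bash
python3 -m pendant '[[0.03,0.007,-0.085,0,0,0,1],[0,0,0,25,0,10,1],[0,0,0,25,0,15,1],[0,0,0,25,0,20,1],[0,0,0,25,-1,20,1],[0,0,0,0,0,20,1],[0,0,0,0,0,0,1],[0,0,0,0,0,0,1]]'; python3 -c "
from h import *
st();T=Rd(-90,25);g=np.array([.598,-.1345,.07]);go(g,T);s=snap('scene','s6.png');t=snap('top','t6.png')"
```

```text
time_s: 15.35
eef_pos: [0.5994, -0.0234, 0.1276]
eef_rot: [3.128, 1.136, 1.554]
ft_force: [0.0, 0.4, -0.5]
width: 0.0927
t 15.35 P [ 0.5994 -0.0234  0.1276] z [-0.002 -0.907 -0.422] y [ 1.    -0.005  0.006] q [-0.701  0.942  0.311  1.916  0.825  1.116 -1.14 ] w 0.0927 F [ 0.   0.4 -0.5]
rotvec [-0.0019  0.0011 -0.0071] deg 0.4 rows 1.0
shift(old axes) mm [  5.4  -1.2 125. ]  (new axes) [  5.2  -1.4 125. ] len 125.0
```

View pics/t6.png

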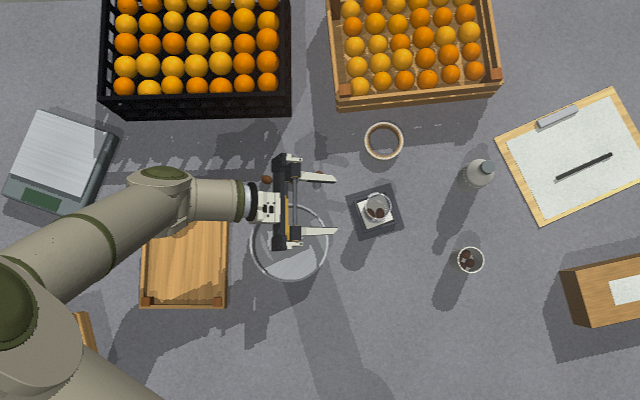

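```bash
python3 -c "
from h import *
import cv2
im=cv2.imread('pics/t6.png');cv2.imwrite('pics/z6.png',cv2.resize(im[175:250,335:420],None,fx=8,fy=8,interpolation=cv2.INTER_CUBIC))
print(px2pt('top',377.5,206.5,.1))"
```

```text
[ 0.59747571 -0.13145882  0.1       ]
```

View pics/z6.png

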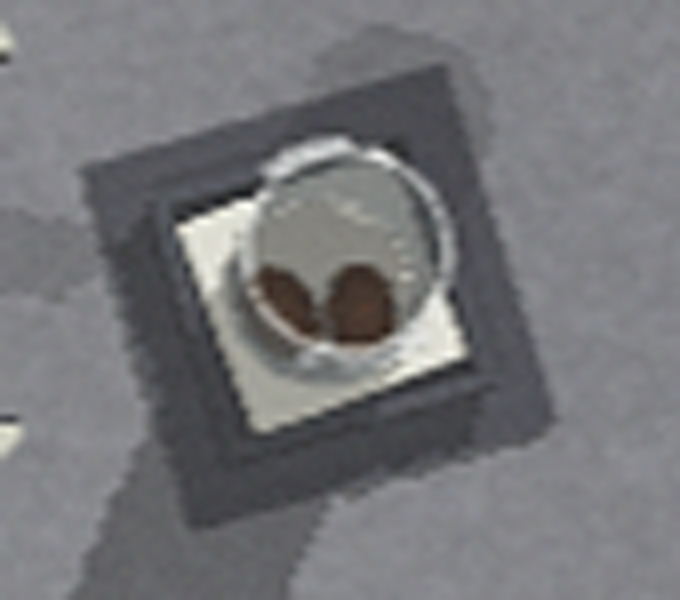

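```bash
python3 -m pendant '[[0,0,0,5,-2,20,1],[0,0,0,0,0,25,1],[0,0,0,0,0,25,1],[0,0,0,0,0,25,1],[0,0,0,0,0,18,1],[0,0,0,0,0,12,1],[0,0,0,0,0,0,1],[0,0,0,0,0,0,1],[0,0,0,0,0,0,0.3],[0,0,0,0,0,0,0.3],[0,0,0,0,0,0,0.3],[0,0,0,0,0,0,0.3],[0,0,0,0,0,0,0.3],[0,0,0,0,0,0,0.3],[0,0,0,0,0,0,0.3],[0,0,0,0,0,0,0.3]]'; python3 -c "
from h import *
st();snap('scene','s7.png')
import cv2
im=cv2.imread('pics/s7.png');cv2.imwrite('pics/z7.png',cv2.resize(im[100:300,180:440],None,fx=3,fy=3,interpolation=cv2.INTER_CUBIC))"
```

```text
time_s: 16.78
eef_pos: [0.598, -0.1328, 0.0692]
eef_rot: [3.129, 1.137, 1.56]
ft_force: [0.2, 2.1, 2.9]
width: 0.0566
t 16.78 P [ 0.598  -0.1328  0.0692] z [ 0.002 -0.908 -0.42 ] y [ 1.    -0.     0.005] q [-0.591  1.039  0.374  2.     0.994  0.914 -1.266] w 0.0566 F [0.2 2.1 2.9]
```

View pics/z7.png

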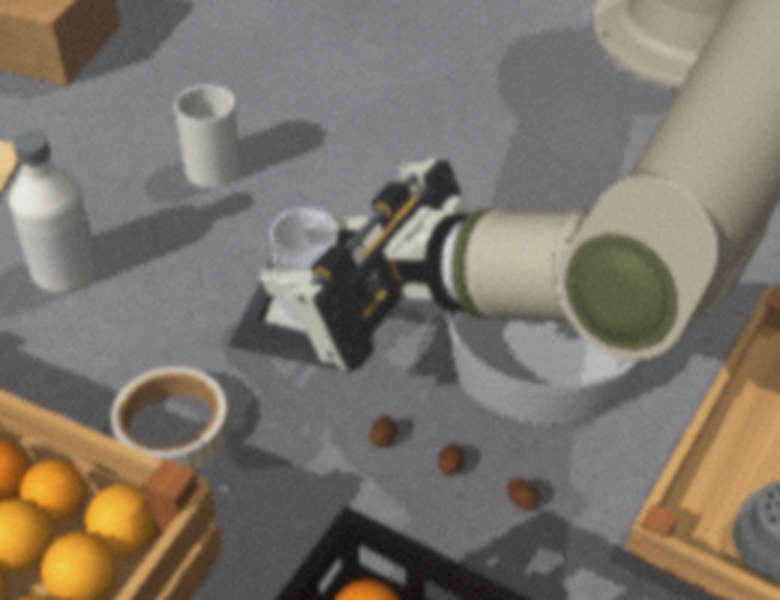

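```bash
cat > chk.py <<'E'
from kin2 import *; from h import Rd
L=fit(); seed=np.array([-.6,1.0,.3,1.9,.9,1.0,-1.2])
def c(P,psi,dip,roll=0,seed=seed,n=4):
    r=ik(np.array(P),Rd(psi,dip,roll),L,seed,n=n); print(P,psi,dip,roll,'q',[float(v) for v in r[0]],r[1],r[2],'elb',r[3],'wr',r[4]); return r[0]
E
python3 -c "
from chk import *
q=c([.49,.05,.18],-90,25)
q=c([.49,.05,.165],-90,5,0,q,1)
q=c([.49,.05,.165],-90,5,-90,q,1)
q=c([.49,.05,.165],-90,5,-175,q,1)
"
python3 -c "
from h import *
g=Rd(-90,25); P,T,o=state()
print(T.T@[0,0,.15]); go(np.array([.49,.05,.2])); 
"
```

```text
[0.49, 0.05, 0.18] -90 25 0 q [-0.85, 0.81, 0.22, 2.05, 0.72, 1.22, -1.22] 0.0 0.0 elb [0.33 0.33 0.73] wr [0.49 0.34 0.32]
[0.49, 0.05, 0.165] -90 5 0 q [-0.93, 1.04, 0.29, 2.0, 0.74, 1.39, -1.3] 0.0 0.0 elb [0.36 0.43 0.61] wr [0.49 0.37 0.19]
[0.49, 0.05, 0.165] -90 5 -90 q [-0.7, 1.0, -0.06, 1.99, 0.84, 1.62, 0.08] 0.0 0.0 elb [0.44 0.33 0.63] wr [0.49 0.37 0.19]
[0.49, 0.05, 0.165] -90 5 -175 q [-0.49, 1.03, -0.38, 1.97, 0.9, 1.84, 1.41] 0.0 0.0 elb [0.51 0.23 0.61] wr [0.49 0.37 0.19]
[-0.13613103  0.00077477 -0.06299001]
shift(old axes) mm [ -42.4 -107.3 -221.1]  (new axes) [ -42.4 -107.3 -221.1] len 249.0
```

```bash
python3 -m pendant '[[0,0,0,-9,0,-4.2,0.3],[0,0,0,-14,0,-6.5,0.3],[0,0,0,-18,0,-8.4,0.3],[0,0,0,-23,0,-10.5,0.3],[0,0,0,-23,0,-10.5,0.3],[0,0,0,-23,0,-10.5,0.3],[0,0,0,-23,0,-10.5,0.3],[0,0,0,0,0,0,0.3],[0,0,0,0,0,0,0.3]]'; python3 -c "
from h import *
st();go([.49,.05,.19]);snap('scene','s8.png')"
```

```text
time_s: 17.58
eef_pos: [0.5971, -0.1337, 0.2167]
eef_rot: [3.124, 1.135, 1.554]
ft_force: [-0.2, 0.3, -2.6]
width: 0.0569
t 17.58 P [ 0.5971 -0.1337  0.2167] z [ 0.002 -0.907 -0.422] y [ 1.    -0.001  0.008] q [-0.607  0.792  0.402  2.008  0.956  1.055 -1.054] w 0.0569 F [-0.2  0.3 -2.6]
shift(old axes) mm [ 100.9 -107.5 -155.5]  (new axes) [ 100.9 -107.5 -155.5] len 214.0
```

View pics/s8.png

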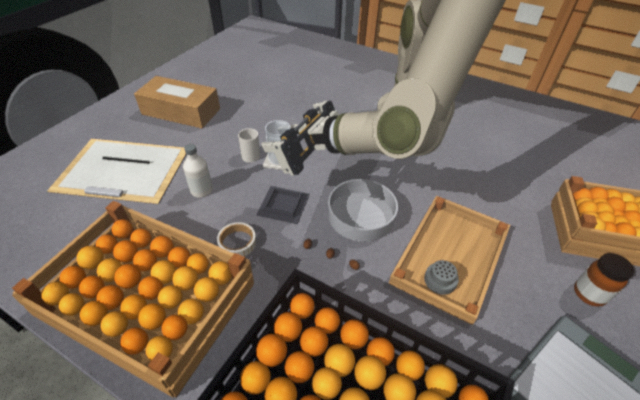

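```bash
python3 -m pendant '[[0,0,0,7,-7,-10,0.3],[0,0,0,12,-13,-19,0.3],[0,0,0,12,-13,-19,0.3],[0,0,0,12,-13,-19,0.3],[0,0,0,12,-13,-19,0.3],[0,0,0,12,-13,-19,0.3],[0,0,0,12,-13,-19,0.3],[0,0,0,12,-13,-19,0.3],[0,0,0,10,-9,-12,0.3],[0,-0.065,0,0,0,0,0.3],[0,-0.065,0,0,0,0,0.3],[0,-0.065,0,0,0,0,0.3],[0,-0.065,0,0,0,0,0.3],[0,0,0,0,0,0,0.3],[0,0,0,0,0,0,0.3]]'; python3 -c "
from h import *
st();go([.49,.05,.17],Rd(-90,10))
im=snap('top','t8.png')"
```

```text
time_s: 18.88
eef_pos: [0.4899, 0.05, 0.187]
eef_rot: [3.124, 1.398, 1.554]
ft_force: [0.4, -0.5, -1.0]
width: 0.0565
t 18.88 P [0.4899 0.05   0.187 ] z [ 0.001 -0.985 -0.172] y [1.    0.001 0.003] q [-0.947  0.961  0.33   2.023  0.728  1.341 -1.248] w 0.0565 F [ 0.4 -0.5 -1. ]
rotvec [ 0.0011  0.0018 -0.0029] deg 0.2 rows 1.0
shift(old axes) mm [16.8  0.   2.9]  (new axes) [16.8  0.1  2.9] len 17.0
```

View pics/t8.png

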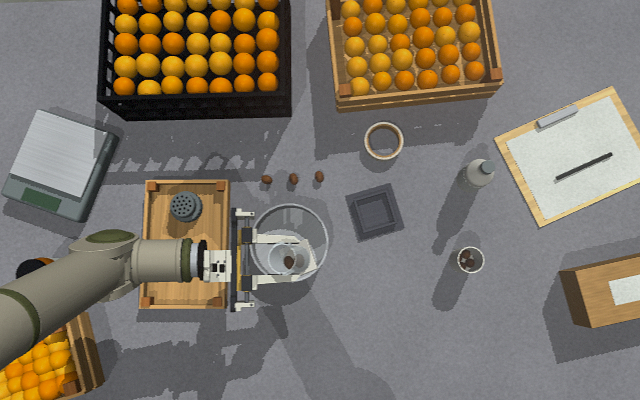

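```bash
python3 -m pendant '[[0,0,-0.06,8,0,0,0.3],[0,0,-0.1,7,0,0,0.3],[0,0,-0.1,0,0,0,0.3],[0,0,-0.1,0,0,0,0.3],[0,0,-0.1,0,0,0,0.3],[0,0,-0.1,0,0,0,0.3],[0,0,-0.1,0,0,0,0.3],[0,0,-0.1,0,0,0,0.3],[0,0,-0.1,0,0,0,0.3],[0,0,-0.1,0,0,0,0.3],[0,0,-0.1,0,0,0,0.3],[0,0,-0.1,0,0,0,0.3],[0,0,-0.1,0,0,0,0.3],[0,0,-0.1,0,0,0,0.3],[0,0,-0.08,0,0,0,0.3],[0,0,-0.08,0,0,0,0.3],[0,0,-0.08,0,0,0,0.3],[0,0,-0.08,0,0,0,0.3],[0,0,-0.08,0,0,0,0.3]]'; python3 -m pendant '[[0,0,-0.08,0,0,0,0.3],[0,0,-0.08,0,0,0,0.3],[0,0,-0.08,0,0,0,0.3],[0,0,-0.08,0,0,0,0.3],[0,0,-0.08,0,0,0,0.3],[0,0,-0.08,0,0,0,0.3],[0,0,-0.08,0,0,0,0.3],[0,0,-0.08,0,0,0,0.3],[0,0,-0.08,0,0,0,0.3],[0,0,-0.08,0,0,0,0.3],[0,0,-0.08,0,0,0,0.3],[0,0,-0.08,0,0,0,0.3],[0,0,0,0,0,0,0.3],[0,0,0,0,0,0,0.3],[0,0,0,0,0,0,0.3]]'; python3 -c "
from h import *
st()
im=snap('top','t9.png');snap('scene','s9.png')"
```

```text
time_s: 20.52
eef_pos: [0.4901, 0.0516, 0.1746]
eef_rot: [-1.749, -0.183, -3.109]
ft_force: [0.5, -0.0, -2.1]
width: 0.0563
time_s: 21.77
eef_pos: [0.4901, 0.0519, 0.1742]
eef_rot: [-1.97, -1.109, -2.78]
ft_force: [-0.4, -0.5, -0.6]
width: 0.0566
t 21.77 P [0.4901 0.0519 0.1742] z [-0.    -0.985 -0.173] y [-0.909  0.072 -0.411] q [-0.538  0.959 -0.301  1.989  0.883  1.721  1.147] w 0.0566 F [-0.4 -0.5 -0.6]
```

View pics/t9.png

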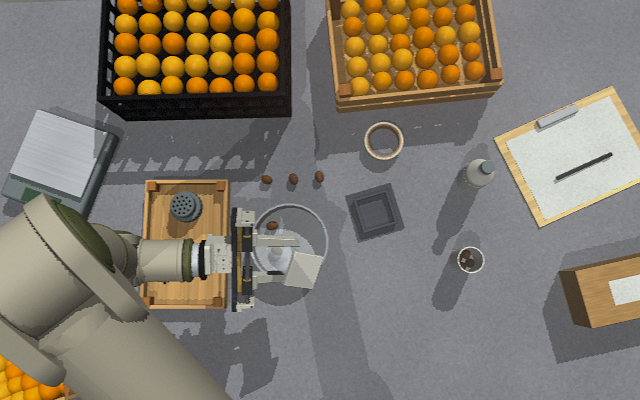

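View pics/s9.png

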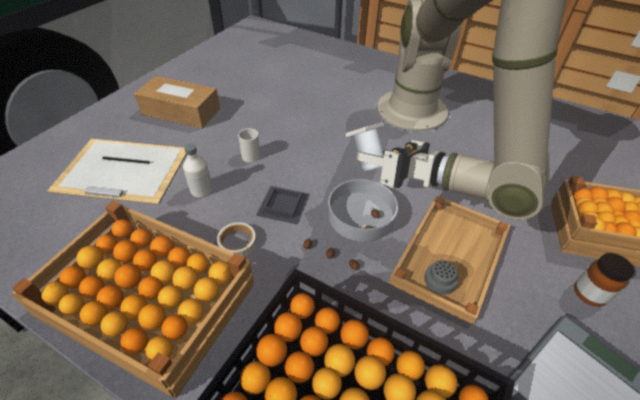

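```bash
python3 -m pendant '[[0,0,-0.1,0,0,0,0.3],[0,0,-0.1,0,0,0,0.3],[0,0,-0.1,0,0,0,0.3],[0,0,0,0,0,0,0.3],[0,0,0,0,0,0,0.3],[0,0,0,0,0,0,0.3]]'; python3 -c "
from h import *
st()
im=snap('top','t10.png');s=snap('scene','s10.png')
a=cv2.resize(im[190:300,230:350],None,fx=3.3,fy=3.6)[:,:,::-1];b=cv2.resize(s[110:250,310:430],None,fx=3.3,fy=2.83)[:,:,::-1]
cv2.imwrite('pics/z10.png',np.hstack([a[:396],b[:396]]))"
```

```text
time_s: 22.37
eef_pos: [0.49, 0.0523, 0.1736]
eef_rot: [-2.503, -1.354, -2.22]
ft_force: [-0.4, -0.6, -1.1]
width: 0.0566
t 22.37 P [0.49   0.0523 0.1736] z [ 0.001 -0.985 -0.173] y [-0.992  0.022 -0.128] q [-0.501  0.969 -0.36   1.986  0.893  1.761  1.419] w 0.0566 F [-0.4 -0.6 -1.1]
```

View pics/z10.png

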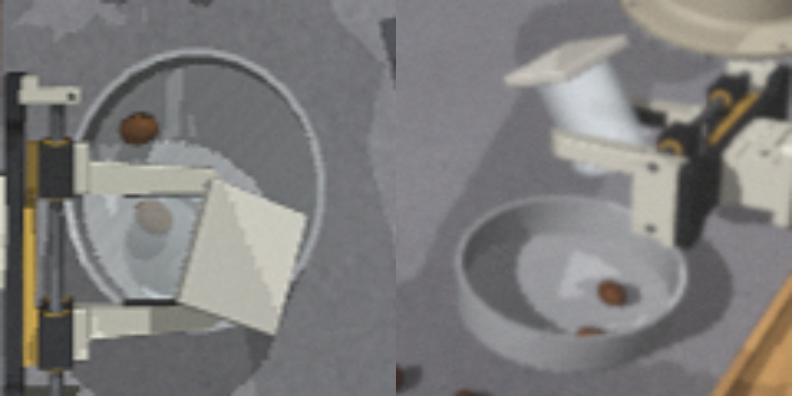

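Both stones from the shaker are in the bowl and the clear jar is empty. I roll back and go on to the tray.

```bash
python3 -m pendant '[[0,0,0.08,0,0,0,0.3],[0,0,0.12,0,0,0,0.3],[0,0,0.12,0,0,0,0.3],[0,0,0.12,0,0,0,0.3],[0,0,0.12,0,0,0,0.3],[0,0,0.12,0,0,0,0.3],[0,0,0.12,0,0,0,0.3],[0,0,0.12,0,0,0,0.3],[0,0,0.12,0,0,0,0.3],[0,0,0.12,0,0,0,0.3],[0,0,0.12,0,0,0,0.3],[0,0,0.12,0,0,0,0.3],[0,0,0.12,0,0,0,0.3],[0,0,0.12,0,0,0,0.3],[0,0,0.12,0,0,0,0.3],[0,0,0.12,0,0,0,0.3],[0,0,0.12,0,0,0,0.3],[0,0,0.12,0,0,0,0.3],[0,0,0.12,0,0,0,0.3]]'; python3 -m pendant '[[0,0,0.12,0,0,0,0.3],[0,0,0.12,0,0,0,0.3],[0,0,0.12,0,0,0,0.3],[0,0,0.12,0,0,0,0.3],[0,0,0.12,0,0,0,0.3],[0,0,0.1,0,0,0,0.3],[0,0,0.08,0,0,0,0.3],[0,0.065,0,0,0,0,0.3],[0,0.065,0,0,0,0,0.3],[0,0.065,0,0,0,0,0.3],[0,0.065,0,0,0,0,0.3],[0,0,0,0,0,0,0.3]]'; python3 -c "
from h import *
st();go([.525,.265,.17],Rd(-90,24.9))"
```

```text
time_s: 24.05
eef_pos: [0.4899, 0.0525, 0.1737]
eef_rot: [-1.819, 0.788, 2.965]
ft_force: [0.1, 0.6, -1.1]
width: 0.0566
time_s: 25.05
eef_pos: [0.4901, 0.0514, 0.1755]
eef_rot: [3.12, 1.133, 1.549]
ft_force: [0.0, -0.3, -1.6]
width: 0.0567
t 25.05 P [0.4901 0.0514 0.1755] z [ 0.001 -0.906 -0.424] y [ 1.    -0.003  0.009] q [-0.883  0.825  0.275  2.055  0.701  1.189 -1.212] w 0.0567 F [ 0.  -0.3 -1.6]
rotvec [ 0.0011 -0.003  -0.0094] deg 0.6 rows 1.0
shift(old axes) mm [  95.8   34.2 -191.1]  (new axes) [  94.9   34.9 -191.4] len 216.0
```

```bash
python3 -m pendant '[[0,0,-0.009,8,3,-16,0.3],[0,0,0,14,5,-29,0.3],[0,0,0,14,5,-29,0.3],[0,0,0,14,5,-29,0.3],[0,0,0,14,5,-29,0.3],[0,0,0,14,5,-29,0.3],[0,0,0,11,4,-20,0.3],[0,0,0,6,2,-10,0.3],[0,0,0,0,0,0,0.3],[0,0,0,0,0,0,0.3]]'; python3 -c "
from h import *
st();go([.525,.265,.085],Rd(-90,24.9));snap('scene','s11.png')
im=snap('top','t11.png')"
```

```text
time_s: 25.88
eef_pos: [0.5227, 0.2657, 0.1667]
eef_rot: [-3.134, 1.14, 1.582]
ft_force: [0.5, -1.0, -2.6]
width: 0.0568
t 25.88 P [0.5227 0.2657 0.1667] z [ 0.002 -0.908 -0.418] y [ 1.     0.004 -0.003] q [-1.014  0.943  0.212  1.641  0.519  1.519 -1.098] w 0.0568 F [ 0.5 -1.  -2.6]
rotvec [0.0021 0.0034 0.0046] deg 0.4 rows 1.0
shift(old axes) mm [73.9  2.5 34.8]  (new axes) [73.8  2.3 35.1] len 82.0
```

View pics/s11.png

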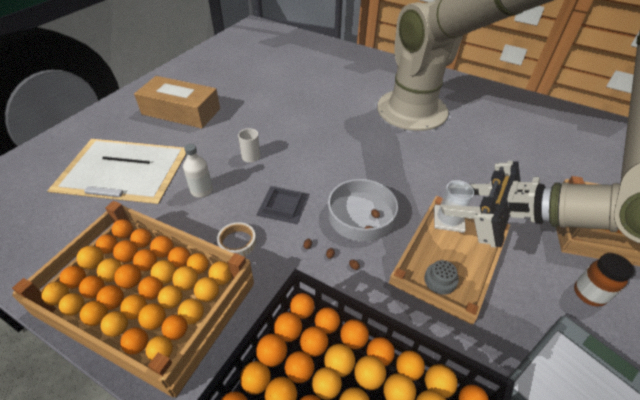

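```bash
python3 -c "
from h import *
print('bottlecap',tri(('top',32,274),('scene',611,267)))
print('crate corner', tri(('top',88,312),('scene',565,195)))
print(px2pt('top',45,273,0))
from kin2 import *
L=fit();P,T,o=state();print([a.round(3) for a in fk(o['joint_positions'],L)][2:], fk(o['joint_positions'],L)[0]-P)
from chk import c
q=c([.525,.265,.075],-90,25,0,np.array(o['joint_positions']),1)
q=c([.525,.265,.075],-75,25,0,np.array(o['joint_positions']),1)
q=c([.525,.265,.075],-60,25,0,np.array(o['joint_positions']),1)
q=c([.525,.265,.075],-60,35,0,np.array(o['joint_positions']),1)
"
```

```text
bottlecap (array([0.4699, 0.5957, 0.1006]), array([0.0029, 0.0029]))
crate corner (array([0.3918, 0.4547, 0.1655]), array([0.0116, 0.0116]))
[0.47133231 0.63266405 0.        ]
[array([0.302, 0.428, 0.663]), array([0.522, 0.555, 0.301])] [ 0.00019961  0.00034465 -0.00031737]
[0.525, 0.265, 0.075] -90 25 0 q [-1.0, 1.06, 0.2, 1.63, 0.5, 1.42, -1.16] 0.0 0.0 elb [0.33 0.46 0.6 ] wr [0.52 0.56 0.21]
[0.525, 0.265, 0.075] -75 25 0 q [-1.07, 1.03, 0.18, 1.78, 0.69, 1.28, -1.2] 0.0 0.0 elb [0.29 0.47 0.62] wr [0.45 0.54 0.21]
[0.525, 0.265, 0.075] -60 25 0 q [-1.12, 0.99, 0.15, 1.94, 0.93, 1.15, -1.3] 0.0 0.0 elb [0.26 0.48 0.63] wr [0.38 0.52 0.21]
[0.525, 0.265, 0.075] -60 35 0 q [-1.06, 0.91, 0.11, 1.97, 0.91, 1.03, -1.24] 0.0 0.0 elb [0.28 0.43 0.68] wr [0.39 0.49 0.26]
```

View pics/t11.png

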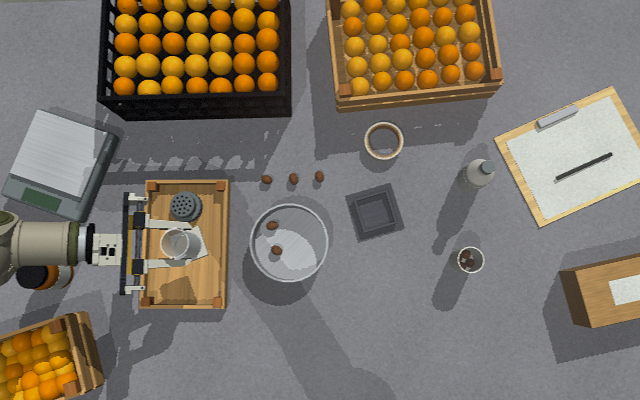

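```bash
python3 -m pendant '[[0,0,0.005,10,0,4,0.3],[0,0,0,20,0,9.5,0.3],[0,0,0,20,0,9.5,0.3],[0,0,0,15,0,7,0.3],[0,0,0,8,0,4,0.3],[0,0,0,2,0,1,0.3],[0,0,0,0,0,0,0.3],[0,0,0,0,0,0,0.3]]'; python3 -c "
from h import *
st();go([.525,.265,.074],Rd(-90,24.9))"
```

```text
time_s: 26.65
eef_pos: [0.5237, 0.2652, 0.0854]
eef_rot: [3.137, 1.137, 1.567]
ft_force: [0.5, 0.4, -2.9]
width: 0.0566
t 26.65 P [0.5237 0.2652 0.0854] z [ 0.002 -0.908 -0.42 ] y [1.    0.001 0.002] q [-1.005  1.052  0.2    1.634  0.507  1.434 -1.159] w 0.0566 F [ 0.5  0.4 -2.9]
rotvec [ 0.0018  0.0012 -0.0015] deg 0.2 rows 1.0
shift(old axes) mm [10.3  1.3  5. ]  (new axes) [10.3  1.3  5. ] len 12.0
```

```bash
python3 -m pendant '[[0,0,0,4.5,0,2.1,0.3],[0,0,0,4.5,0,2.1,0.3],[0,0,0,0,0,0,0.3],[0,0,0,0,0,0,0.3]]'; python3 -c "
from h import *
st()"; python3 -m pendant '[[0,0,0,1.3,0,0.6,0.3],[0,0,0,0,0,0,0.3],[0,0,0,0,0,0,0.3]]'; python3 -c "
from h import *
st()"
```

```text
time_s: 26.98
eef_pos: [0.5233, 0.2653, 0.0749]
eef_rot: [3.139, 1.137, 1.569]
ft_force: [1.2, -0.9, -1.4]
width: 0.0567
t 26.98 P [0.5233 0.2653 0.0749] z [ 0.002 -0.908 -0.42 ] y [1.    0.001 0.001] q [-1.005  1.066  0.198  1.632  0.506  1.424 -1.165] w 0.0567 F [ 1.2 -0.9 -1.4]
time_s: 27.23
eef_pos: [0.5234, 0.2653, 0.0735]
eef_rot: [3.138, 1.137, 1.569]
ft_force: [0.5, -0.5, -2.0]
width: 0.0565
t 27.23 P [0.5234 0.2653 0.0735] z [ 0.002 -0.908 -0.42 ] y [1.    0.001 0.002] q [-1.005  1.068  0.198  1.631  0.506  1.422 -1.166] w 0.0565 F [ 0.5 -0.5 -2. ]
```

```bash
python3 -m pendant '[[0,0,0,1.4,0,0.6,0.3],[0,0,0,0,0,0,0.3],[0,0,0,0,0,0,0.3]]'; python3 -c "
from h import *
st()"; python3 -m pendant '[[0,0,0,0,0,0,0.65],[0,0,0,0,0,0,0.7],[0,0,0,0,0,0,0.8],[0,0,0,0,0,0,0.85],[0,0,0,0,0,0,0.85],[0,0,0,0,0,0,0.85],[0,0,0,0,0,-15,0.85],[0,0,0,0,0,-25,0.85],[0,0,0,0,0,-25,0.85],[0,0,0,-20,0,-20,0.85],[0,0,0,-25,0,-10,0.85],[0,0,0,-25,0,0,1],[0,0,0,-25,0,0,1],[0,0,0,-25,0,0,1],[0,0,0,0,0,0,1]]';  python3 -c "
from h import *
st();snap('scene','s12.png')
im=snap('top','t12.png')"
```

```text
time_s: 27.48
eef_pos: [0.5235, 0.2654, 0.0723]
eef_rot: [3.137, 1.138, 1.568]
ft_force: [-1.0, 1.6, 2.3]
width: 0.0567
t 27.48 P [0.5235 0.2654 0.0723] z [ 0.002 -0.908 -0.42 ] y [1.    0.001 0.002] q [-1.005  1.07   0.198  1.63   0.506  1.422 -1.167] w 0.0567 F [-1.   1.6  2.3]
time_s: 28.73
eef_pos: [0.5244, 0.2993, 0.2254]
eef_rot: [3.127, 1.136, 1.557]
ft_force: [1.3, 0.3, 0.2]
width: 0.0922
t 28.73 P [0.5244 0.2993 0.2254] z [ 0.001 -0.907 -0.421] y [ 1.    -0.001  0.006] q [-1.037  0.892  0.217  1.562  0.509  1.637 -1.051] w 0.0922 F [1.3 0.3 0.2]
```

View pics/s12.png

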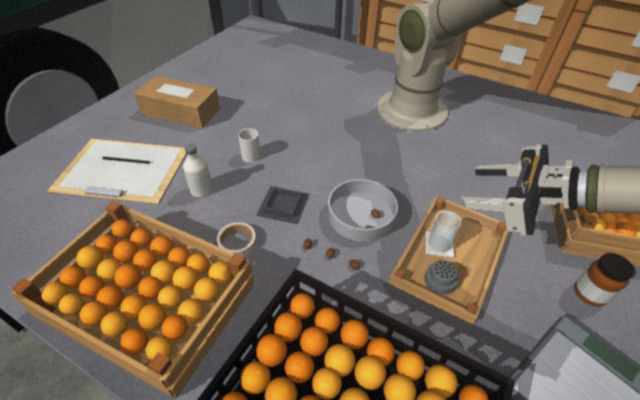

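View pics/t12.png

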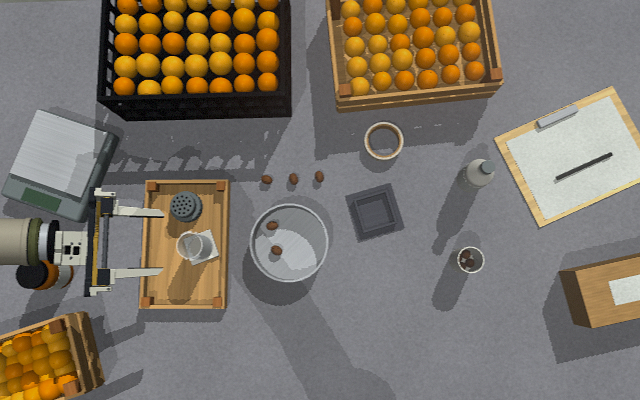

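```bash
python3 -c "
from h import *
for z in(.103,.018): print(pt2px('top',[.5235,.2655,z]),pt2px('scene',[.5235,.2655,z]))
a=cv2.imread('pics/t12.png')[170:320,130:240];b=cv2.imread('pics/s12.png')[190:310,380:520]
cv2.imwrite('pics/z12.png',np.hstack([cv2.resize(a,(396,540)),cv2.resize(b,(400,540))]))"
```

```text
[189.34745465 245.19670291] [447.28887707 219.79065873]
[200.71141159 247.05279562] [438.44526144 243.08417509]
```

View pics/z12.png

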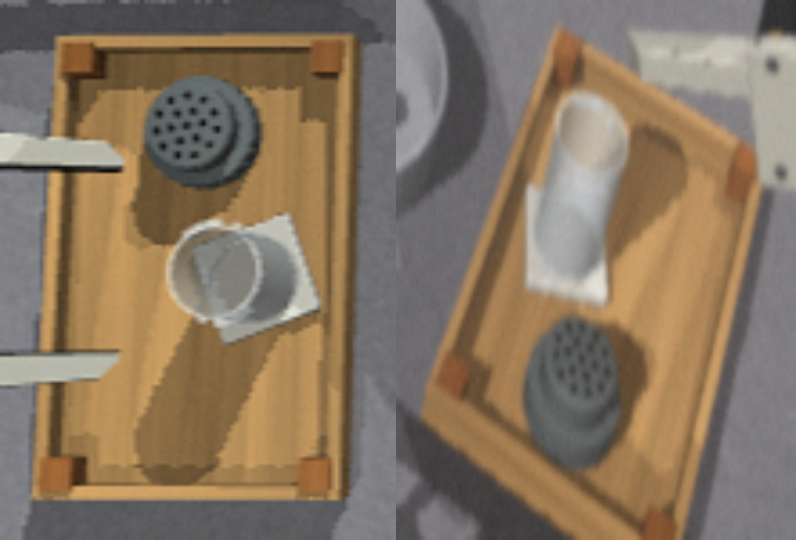

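```bash
python3 -c "
from h import *
from chk import c
im=cv2.imread('pics/t12.png');cv2.imwrite('pics/z13.png',cv2.resize(im[230:290,440:500],None,fx=8,fy=8,interpolation=cv2.INTER_CUBIC))
print(px2pt('top',90,312,.09),px2pt('top',103,378,.09))
P,T,o=state();q=np.array(o['joint_positions'])
T=Rd(-100,25);g=np.array([.4825,-.3245,.055]);s=g-T[:,2]*.13;print(s)
u=s+[0,0,.1]
q=c((P+u)/2,-95,25,0,q,1);q=c(u,-100,25,0,q,1);q=c(s,-100,25,0,q,1);q=c(g,-100,25,0,q,1)
go(u,T)
"
```

```text
[0.38839085 0.47644743 0.09      ] [0.25519426 0.44231806 0.09      ]
[ 0.50295923 -0.20846994  0.10994037]
[0.51313545 0.04624535 0.21574494] -95 25 0 q [-0.83, 0.78, 0.28, 1.96, 0.66, 1.31, -1.12] 0.0 0.0 elb [0.33 0.31 0.74] wr [0.54 0.34 0.35]
[ 0.50295923 -0.20846994  0.20994037] -100 25 0 q [-0.51, 0.77, 0.4, 2.14, 0.95, 1.02, -1.15] 0.0 0.0 elb [0.41 0.19 0.75] wr [0.55 0.08 0.35]
[ 0.50295923 -0.20846994  0.10994037] -100 25 0 q [-0.49, 0.95, 0.38, 2.15, 0.99, 0.9, -1.32] 0.0 0.0 elb [0.48 0.22 0.66] wr [0.55 0.08 0.25]
[ 0.4825 -0.3245  0.055 ] -100 25 0 q [-0.32, 1.08, 0.44, 2.19, 1.29, 0.74, -1.54] 0.0 0.0 elb [0.55 0.15 0.59] wr [ 0.53 -0.04  0.19]
rotvec [0.1599 0.0011 0.0717] deg 10.0 rows 2.0
shift(old axes) mm [-204.2  -20.7  466.8]  (new axes) [-203.    68.4  462.8] len 510.0
```

View pics/z13.png

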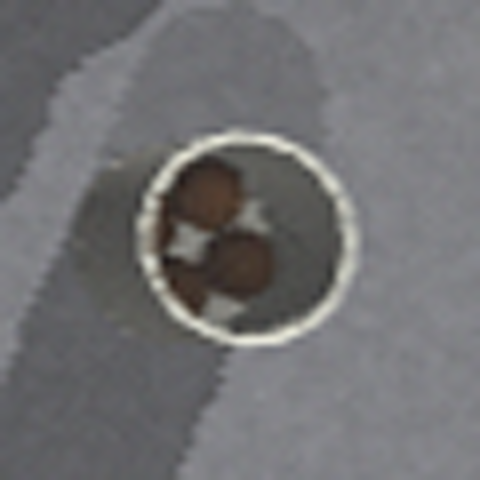

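```bash
python3 -m pendant '[[0.08,0,0.036,-7,0,8,1],[0.08,0,0.036,-14,4,20,1],[0,0,0,-14,5,33,1],[0,0,0,-14,5,33,1],[0,0,0,-14,5,33,1],[0,0,0,-14,5,33,1],[0,0,0,-14,5,33,1],[0,0,0,-14,5,33,1],[0,0,0,-14,5,33,1],[0,0,0,-14,5,33,1],[0,0,0,-14,5,33,1],[0,0,0,-14,5,33,1],[0,0,0,-14,5,33,1],[0,0,0,-14,5,33,1],[0,0,0,-14,5,33,1],[0,0,0,0,0,0,1],[0,0,0,0,0,0,1]]'; python3 -c "
from h import *
st()
T=Rd(-100,25);g=np.array([.4825,-.3245,.055]);s=g-T[:,2]*.13;go(s,T)"
```

```text
time_s: 30.25
eef_pos: [0.5074, -0.2048, 0.2124]
eef_rot: [-3.137, 1.138, 1.397]
ft_force: [0.1, 0.3, -0.9]
width: 0.0929
t 30.25 P [ 0.5074 -0.2048  0.2124] z [-0.161 -0.894 -0.419] y [ 0.984 -0.176 -0.002] q [-0.526  0.776  0.429  2.13   0.928  1.019 -1.128] w 0.0929 F [ 0.1  0.3 -0.9]
rotvec [-0.0033  0.004   0.0004] deg 0.3 rows 1.0
shift(old axes) mm [91.2 -3.5 46.9]  (new axes) [91.  -3.7 47.3] len 103.0
```

```bash
python3 -m pendant '[[0,0,0,15,-1,8,1],[0,0,0,25,-1,13,1],[0,0,0,25,-1,13,1],[0,0,0,20,-1,10,1],[0,0,0,6,0,3,1],[0,0,0,0,0,0,1],[0,0,0,0,0,0,1]]'; python3 -c "
from h import *
st();snap('top','t14.png')
T=Rd(-100,25);g=np.array([.4825,-.3245,.055]);go(g,T)"
```

```text
time_s: 30.83
eef_pos: [0.5039, -0.2064, 0.1107]
eef_rot: [-3.139, 1.138, 1.4]
ft_force: [0.2, 0.3, 0.7]
width: 0.093
t 30.83 P [ 0.5039 -0.2064  0.1107] z [-0.157 -0.894 -0.419] y [ 0.985 -0.172 -0.001] q [-0.51   0.962  0.405  2.146  0.972  0.888 -1.302] w 0.093 F [0.2 0.3 0.7]
rotvec [0.0009 0.0032 0.0005] deg 0.2 rows 1.0
shift(old axes) mm [  0.8  -0.8 132.5]  (new axes) [  0.4  -0.7 132.5] len 132.0
```

View pics/t14.png

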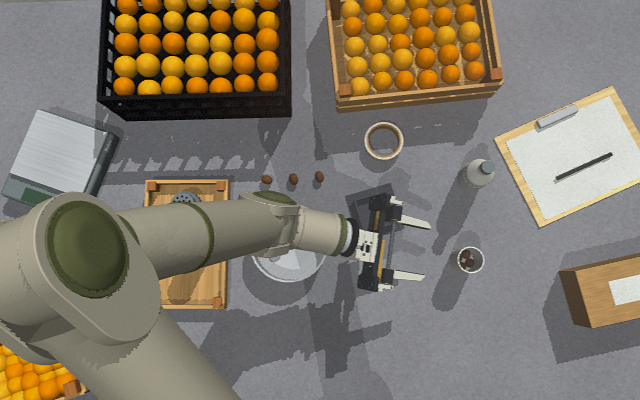

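```bash
python3 -m pendant '[[0,0,0,0,0,20,1],[0,0,0,0,0,28,1],[0,0,0,0,0,28,1],[0,0,0,0,0,26,1],[0,0,0,0,0,18,1],[0,0,0,0,0,12,1],[0,0,0,0,0,0,1],[0,0,0,0,0,0,1],[0,0,0,0,0,0,0.3],[0,0,0,0,0,0,0.3],[0,0,0,0,0,0,0.3],[0,0,0,0,0,0,0.3],[0,0,0,0,0,0,0.3],[0,0,0,0,0,0,0.3],[0,0,0,0,0,0,0.3],[0,0,0,0,0,0,0.3]]'; python3 -c "
from h import *
st();P,T,o=state();print(T.T@[0,0,1])
for z in (.055,.08): print(pt2px('top',[P[0],P[1],z]))
snap('top','t15.png');snap('scene','s15.png')"
```

```text
time_s: 32.22
eef_pos: [0.4829, -0.3249, 0.0553]
eef_rot: [-3.141, 1.138, 1.398]
ft_force: [1.2, 2.6, 1.7]
width: 0.0572
t 32.22 P [ 0.4829 -0.3249  0.0553] z [-0.157 -0.894 -0.42 ] y [ 0.985 -0.173 -0.   ] q [-0.368  1.104  0.507  2.192  1.264  0.681 -1.519] w 0.0572 F [1.2 2.6 1.7]
[-9.07608892e-01 -3.39238643e-04 -4.19816608e-01]
[467.53788848 260.02401319]
[470.69291914 259.79460507]
```

View pics/s15.png

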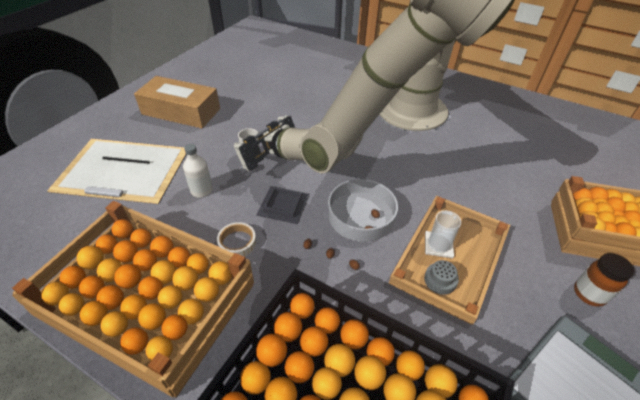

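```bash
python3 -m pendant '[[0,0,0,-9,0,-4.2,0.3],[0,0,0,-14,0,-6.5,0.3],[0,0,0,-18,0,-8.4,0.3],[0,0,0,-23,0,-10.6,0.3],[0,0,0,-23,0,-10.6,0.3],[0,0,0,-23,0,-10.6,0.3],[0,0,0,-20,0,-9.2,0.3],[0,0,0,0,0,0,0.3],[0,0,0,0,0,0,0.3]]'; python3 -c "
from h import *
from chk import c
st();go([.49,.05,.19]);im=snap('top','t16.png')
P,T,o=state();q=np.array(o['joint_positions'])
q=c((P+[.49,.05,.19])/2,-100,25,0,q,1);q=c([.49,.05,.19],-100,25,0,q,1);q=c([.49,.05,.17],-100,8,0,q,1);q=c([.49,.05,.17],-100,8,-90,q,1);q=c([.49,.05,.17],-100,8,-175,q,1)
cv2.imwrite('pics/z16.png',cv2.resize(im[190:300,140:340],None,fx=4,fy=4)[:,:,::-1])"
```

```text
time_s: 33.07
eef_pos: [0.4828, -0.3251, 0.1992]
eef_rot: [3.137, 1.135, 1.392]
ft_force: [0.2, -0.7, -2.0]
width: 0.0565
t 33.07 P [ 0.4828 -0.3251  0.1992] z [-0.157 -0.893 -0.422] y [ 0.985 -0.174  0.002] q [-0.394  0.822  0.558  2.208  1.159  0.805 -1.215] w 0.0565 F [ 0.2 -0.7 -2. ]
shift(old axes) mm [ 164.6  -58.1 -332.2]  (new axes) [ 164.6  -58.1 -332.2] len 375.0
[ 0.4864053  -0.13739741  0.19412003] -100 25 0 q [-0.64, 0.8, 0.41, 2.15, 0.83, 1.04, -1.17] 0.0 0.0 elb [0.39 0.25 0.73] wr [0.54 0.15 0.33]
[0.49, 0.05, 0.19] -100 25 0 q [-0.83, 0.83, 0.29, 1.96, 0.57, 1.3, -1.14] 0.0 0.0 elb [0.34 0.33 0.72] wr [0.54 0.34 0.33]
[0.49, 0.05, 0.17] -100 8 0 q [-0.89, 1.02, 0.34, 1.91, 0.61, 1.44, -1.2] 0.0 0.0 elb [0.37 0.41 0.62] wr [0.54 0.36 0.21]
[0.49, 0.05, 0.17] -100 8 -90 q [-0.64, 0.98, -0.06, 1.9, 0.73, 1.66, 0.14] 0.0 0.0 elb [0.45 0.3  0.64] wr [0.54 0.36 0.21]
[0.49, 0.05, 0.17] -100 8 -175 q [-0.43, 1.01, -0.37, 1.88, 0.8, 1.85, 1.46] 0.0 0.0 elb [0.51 0.2  0.63] wr [0.54 0.36 0.22]
```

View pics/t16.png

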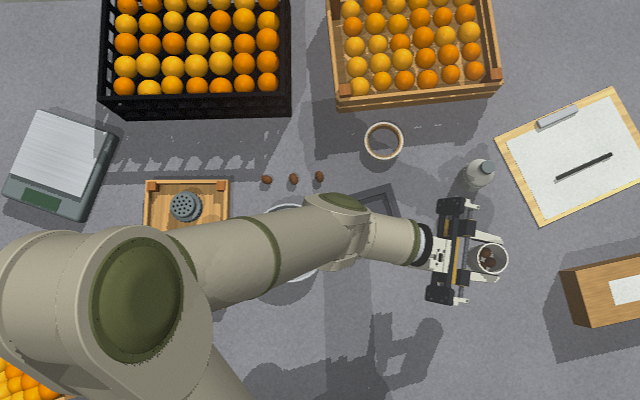

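```bash
python3 -m pendant '[[0,0,0,7,-3,-15,0.3],[0,0,0,15,-5,-30,0.3],[0,0,0,15,-5,-30,0.3],[0,0,0,15,-5,-30,0.3],[0,0,0,15,-5,-30,0.3],[0,0,0,15,-5,-30,0.3],[0,0,0,15,-5,-30,0.3],[0,0,0,15,-5,-30,0.3],[0,0,0,15,-5,-30,0.3],[0,0,0,15,-5,-30,0.3],[0,0,0,15,-6,-32,0.3],[0,0,0,8,-4,-16,0.3],[0,-0.07,0,0,0,0,0.3],[0,-0.07,0,0,0,0,0.3],[0,-0.07,0,0,0,0,0.3],[0,-0.07,0,0,0,0,0.3],[0,0,0,0,0,0,0.3],[0,0,0,0,0,0,0.3]]'; python3 -c "
from h import *
st();im=snap('top','t17.png');snap('scene','s17.png')
go([.49,.05,.17],Rd(-100,9))"
```

```text
time_s: 34.62
eef_pos: [0.4899, 0.0506, 0.1871]
eef_rot: [-3.127, 1.419, 1.411]
ft_force: [0.7, -0.1, -1.0]
width: 0.0565
t 34.62 P [0.4899 0.0506 0.1871] z [-0.171 -0.974 -0.152] y [ 0.985 -0.173 -0.002] q [-0.904  0.996  0.366  1.92   0.601  1.438 -1.168] w 0.0565 F [ 0.7 -0.1 -1. ]
rotvec [-0.0004  0.0025  0.0002] deg 0.1 rows 1.0
shift(old axes) mm [18.3 -0.   3.2]  (new axes) [18.3 -0.1  3.2] len 19.0
```

View pics/t17.png

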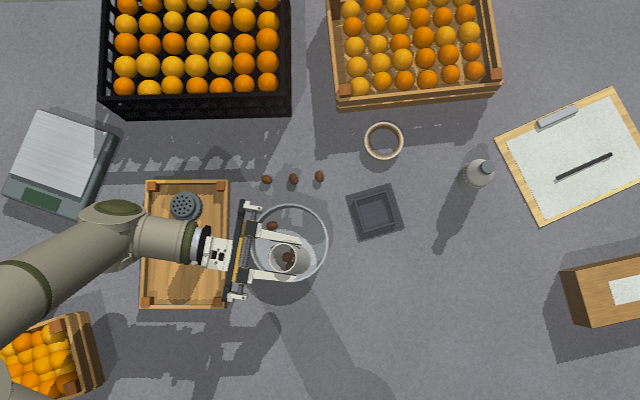

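The bowl is still at (289,243) and the cup is over it. Pour.

```bash
python3 -m pendant '[[0,0,-0.06,8,0,0,0.3],[0,0,-0.1,7,0,0,0.3],[0,0,-0.1,0,0,0,0.3],[0,0,-0.1,0,0,0,0.3],[0,0,-0.1,0,0,0,0.3],[0,0,-0.1,0,0,0,0.3],[0,0,-0.1,0,0,0,0.3],[0,0,-0.1,0,0,0,0.3],[0,0,-0.1,0,0,0,0.3],[0,0,-0.1,0,0,0,0.3],[0,0,-0.1,0,0,0,0.3],[0,0,-0.1,0,0,0,0.3],[0,0,-0.1,0,0,0,0.3],[0,0,-0.1,0,0,0,0.3],[0,0,-0.08,0,0,0,0.3],[0,0,-0.08,0,0,0,0.3],[0,0,-0.08,0,0,0,0.3],[0,0,-0.08,0,0,0,0.3],[0,0,-0.08,0,0,0,0.3]]'; python3 -m pendant '[[0,0,-0.08,0,0,0,0.3],[0,0,-0.08,0,0,0,0.3],[0,0,-0.08,0,0,0,0.3],[0,0,-0.08,0,0,0,0.3],[0,0,-0.08,0,0,0,0.3],[0,0,-0.08,0,0,0,0.3],[0,0,-0.08,0,0,0,0.3],[0,0,-0.08,0,0,0,0.3],[0,0,-0.08,0,0,0,0.3],[0,0,-0.08,0,0,0,0.3],[0,0,-0.08,0,0,0,0.3],[0,0,-0.08,0,0,0,0.3],[0,0,-0.1,0,0,0,0.3],[0,0,-0.1,0,0,0,0.3],[0,0,-0.1,0,0,0,0.3],[0,0,0,0,0,0,0.3],[0,0,0,0,0,0,0.3],[0,0,0,0,0,0,0.3],[0,0,0,0,0,0,0.3]]'; python3 -c "
from h import *
st()
im=snap('top','t18.png');s=snap('scene','s18.png')
a=cv2.resize(im[190:300,230:350],None,fx=3.3,fy=3.6)[:,:,::-1];b=cv2.resize(s[110:250,310:430],None,fx=3.3,fy=2.83)[:,:,::-1]
cv2.imwrite('pics/z18.png',np.hstack([a[:396],b[:396]]))"
```

```text
time_s: 36.3
eef_pos: [0.4904, 0.0525, 0.1748]
eef_rot: [-1.729, -0.189, 2.997]
ft_force: [-0.4, -0.0, -1.7]
width: 0.0567
time_s: 37.88
eef_pos: [0.4902, 0.053, 0.1742]
eef_rot: [-2.468, -1.373, -2.428]
ft_force: [-0.1, -0.3, -1.1]
width: 0.0569
t 37.88 P [0.4902 0.053  0.1742] z [-0.171 -0.973 -0.153] y [-0.974  0.191 -0.122] q [-0.456  0.993 -0.344  1.882  0.789  1.825  1.445] w 0.0569 F [-0.1 -0.3 -1.1]
```

View pics/z18.png

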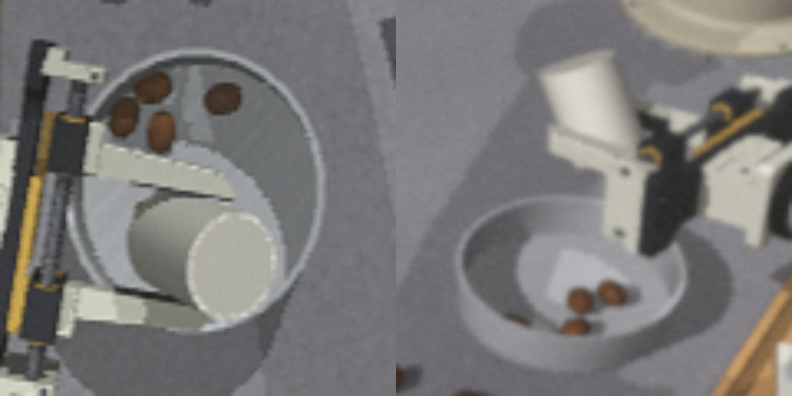

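View pics/s18.png

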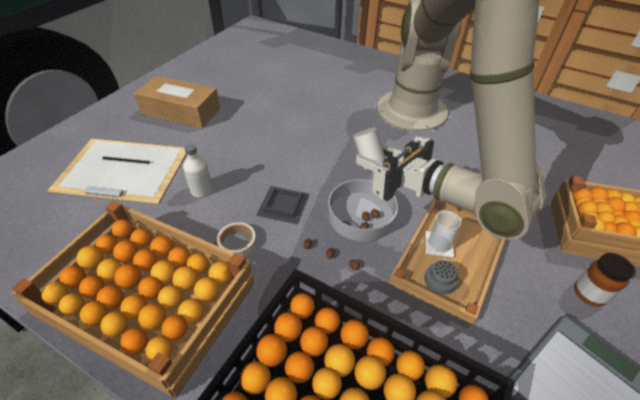

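```bash
python3 -m pendant '[[0,0,0.08,0,0,0,0.3],[0,0,0.12,0,0,0,0.3],[0,0,0.12,0,0,0,0.3],[0,0,0.12,0,0,0,0.3],[0,0,0.12,0,0,0,0.3],[0,0,0.12,0,0,0,0.3],[0,0,0.12,0,0,0,0.3],[0,0,0.12,0,0,0,0.3],[0,0,0.12,0,0,0,0.3],[0,0,0.12,0,0,0,0.3],[0,0,0.12,0,0,0,0.3],[0,0,0.12,0,0,0,0.3],[0,0,0.12,0,0,0,0.3],[0,0,0.12,0,0,0,0.3],[0,0,0.12,0,0,0,0.3],[0,0,0.12,0,0,0,0.3],[0,0,0.12,0,0,0,0.3],[0,0,0.12,0,0,0,0.3],[0,0,0.12,0,0,0,0.3]]'; python3 -m pendant '[[0,0,0.12,0,0,0,0.3],[0,0,0.12,0,0,0,0.3],[0,0,0.12,0,0,0,0.3],[0,0,0.12,0,0,0,0.3],[0,0,0.12,0,0,0,0.3],[0,0,0.1,0,0,0,0.3],[0,0,0.08,0,0,0,0.3],[0,0.07,0,0,0,0,0.3],[0,0.07,0,0,0,0,0.3],[0,0.07,0,0,0,0,0.3],[0,0.07,0,0,0,0,0.3],[0,0,0,0,0,0,0.3]]'; python3 -c "
from h import *
st();go([.4825,-.26,.17],Rd(-100,24.8));im=snap('top','t19.png')
cv2.imwrite('pics/z19.png',cv2.resize(im[190:300,230:350],None,fx=5,fy=5,interpolation=cv2.INTER_CUBIC)[:,:,::-1])"
```

```text
time_s: 39.57
eef_pos: [0.4901, 0.0535, 0.1737]
eef_rot: [-1.789, 0.785, 2.812]
ft_force: [-0.6, -0.5, -0.2]
width: 0.057
time_s: 40.57
eef_pos: [0.4903, 0.0523, 0.1757]
eef_rot: [3.135, 1.132, 1.388]
ft_force: [0.3, -0.4, -0.5]
width: 0.0567
t 40.57 P [0.4903 0.0523 0.1757] z [-0.158 -0.892 -0.424] y [ 0.984 -0.176  0.003] q [-0.905  0.872  0.409  1.965  0.518  1.228 -1.085] w 0.0567 F [ 0.3 -0.4 -0.5]
rotvec [-0.0008 -0.0055 -0.0034] deg 0.4 rows 1.0
shift(old axes) mm [-125.9   47.2  282.1]  (new axes) [-124.4   46.6  282.8] len 312.0
```

View pics/z19.png

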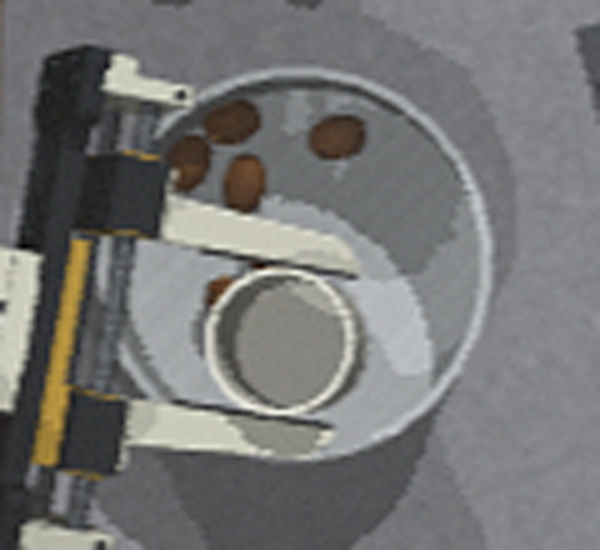

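```bash
python3 -c "
from h import *
go([.465,-.25,.12],Rd(-100,24.8))"; python3 -m pendant '[[0,0,0,-6,3,12,0.3],[0,0,0,-9,5,30,0.3],[0,0,0,-9,5,30,0.3],[0,0,0,-9,5,30,0.3],[0,0,0,-9,5,30,0.3],[0,0,0,-9,5,30,0.3],[0,0,0,-9,5,30,0.3],[0,0,0,-9,5,30,0.3],[0,0,0,-8,3,28,0.3],[0,0,0,-4,0,14,0.3],[0,0,0,0,0,14,0.3],[0,0,0,0,0,0,0.3],[0,0,0,0,0,0,0.3]]'; python3 -c "
from h import *
st();go([.465,-.25,.065],Rd(-100,24.8))"
```

```text
rotvec [-0.0005 -0.0021 -0.0019] deg 0.2 rows 1.0
shift(old axes) mm [-77.5  28.1 297.5]  (new axes) [-77.   27.8 297.7] len 309.0
time_s: 41.7
eef_pos: [0.4801, -0.2363, 0.1299]
eef_rot: [-3.135, 1.14, 1.402]
ft_force: [-0.3, 1.2, -1.2]
width: 0.057
t 41.7 P [ 0.4801 -0.2363  0.1299] z [-0.159 -0.894 -0.418] y [ 0.985 -0.174 -0.003] q [-0.586  0.986  0.602  2.216  0.961  0.72  -1.239] w 0.057 F [-0.3  1.2 -1.2]
rotvec [-0.0016  0.0018  0.0025] deg 0.2 rows 1.0
shift(old axes) mm [ 52.3 -12.3  41.8]  (new axes) [ 52.2 -12.5  41.8] len 68.0
```

```bash
python3 -m pendant '[[0,0,0,12,-4,10,0.3],[0,0,0,20,-4,16,0.3],[0,0,0,15,-4,11,0.3],[0,0,0,6,0,4,0.3],[0,0,0,0,0,0,0.3],[0,0,0,0,0,0,0.3]]'; python3 -c "
from h import *
st()"; python3 -m pendant '[[0,0,0,4,0,1.8,0.3],[0,0,0,2.7,0,1.2,0.3],[0,0,0,0,0,0,0.3],[0,0,0,0,0,0,0.3]]';python3 -c "
from h import *
st()"
```

```text
time_s: 42.2
eef_pos: [0.4669, -0.2481, 0.0655]
eef_rot: [-3.139, 1.138, 1.4]
ft_force: [0.1, -0.6, -0.7]
width: 0.0568
t 42.2 P [ 0.4669 -0.2481  0.0655] z [-0.157 -0.894 -0.419] y [ 0.985 -0.172 -0.001] q [-0.575  1.125  0.603  2.236  1.029  0.601 -1.391] w 0.0568 F [ 0.1 -0.6 -0.7]
time_s: 42.53
eef_pos: [0.4667, -0.2483, 0.0581]
eef_rot: [3.141, 1.137, 1.397]
ft_force: [-0.2, -0.9, -0.0]
width: 0.0571
t 42.53 P [ 0.4667 -0.2483  0.0581] z [-0.157 -0.894 -0.42 ] y [ 0.985 -0.173  0.   ] q [-0.574  1.139  0.6    2.234  1.032  0.592 -1.404] w 0.0571 F [-0.2 -0.9 -0. ]
```

```bash
python3 -m pendant '[[0,0,0,2.2,0,1,0.3],[0,0,0,0,0,0,0.3],[0,0,0,0,0,0,0.6],[0,0,0,0,0,0,0.7],[0,0,0,0,0,0,0.85],[0,0,0,0,0,0,0.95],[0,0,0,0,0,0,1],[0,0,0,0,0,0,1],[0,0,0,0,0,-15,1],[0,0,0,0,0,-25,1],[0,0,0,0,0,-30,1],[0,0,0,0,0,-30,1],[0,0,0,-20,0,-20,1],[0,0,0,-30,0,-10,1],[0,0,0,-30,0,0,1],[0,0,0,-30,0,0,1],[0,0,0,0,0,0,1]]';python3 -c "
from h import *
st();snap('top','t20.png');snap('scene','s20.png')"
```

```text
time_s: 43.95
eef_pos: [0.4777, -0.1805, 0.2144]
eef_rot: [3.133, 1.138, 1.385]
ft_force: [-0.9, -1.6, 0.4]
width: 0.0931
t 43.95 P [ 0.4777 -0.1805  0.2144] z [-0.16  -0.894 -0.42 ] y [ 0.984 -0.178  0.004] q [-0.67   0.797  0.567  2.194  0.848  0.931 -1.099] w 0.0931 F [-0.9 -1.6  0.4]
```

View pics/t20.png

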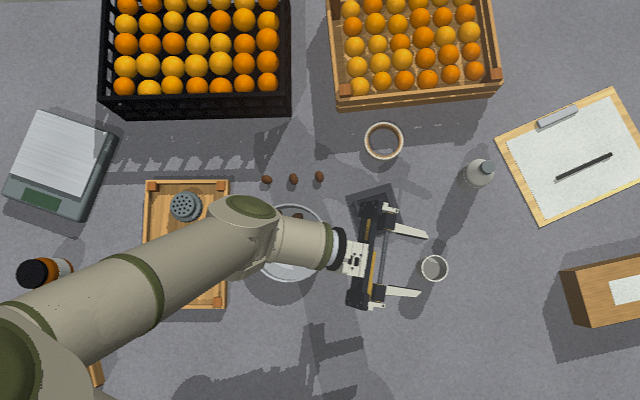

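View pics/s20.png

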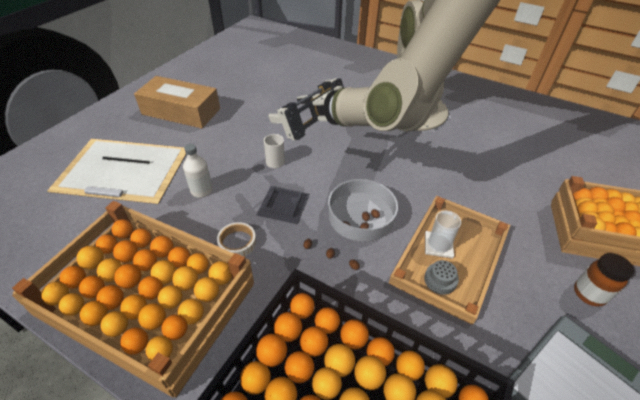

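```bash
sed -e 's/top0/t20/' m0.py > m20.py; python3 m20.py | grep stone; python3 -m pendant '[[0,0.1,0,0,0,0,0.45],[0,0.1,0,0,0,0,0.45],[0,0.1,0,0,0,0,0.45],[0,0.1,0,0,0,0,0.45],[0,0.1,0,0,0,0,0.45],[0,0.1,0,0,0,0,0.45],[0,0.1,0,0,0,0,0.45],[0,0.1,0,0,0,0,0.45],[0,0.1,0,0,0,0,0.45],[0,0.1,0,0,0,0,0.45],[0,0.1,0,0,0,0,0.45],[0,0.035,0,0,0,0,0.45],[0,0,0,0,0,0,0.45]]'; python3 -c "
from h import *
st();snap('scene','s21.png');cv2.imwrite('pics/z21.png',cv2.resize(cv2.imread('pics/t20.png')[160:200,250:350],None,fx=7,fy=7,interpolation=cv2.INTER_CUBIC))
P,T,o=state();go([.683,-.006,.15],Rd(-169,90))"
```

```text
stone [319.  176.1] 67 [ 0.683  -0.0059] [0.01702124 0.02800749] -172.0
stone [293.2 178.4] 74 [0.6791 0.054 ] [0.01908963 0.02767414] -164.0
stone [266.2 179.1] 75 [0.6788 0.1171] [0.02074371 0.02576961] 66.0
time_s: 45.13
eef_pos: [0.4782, -0.1799, 0.2089]
eef_rot: [-3.14, 0.0, 1.391]
ft_force: [-0.1, 0.3, -0.7]
width: 0.0417
t 45.13 P [ 0.4782 -0.1799  0.2089] z [-0.002  0.    -1.   ] y [ 0.984 -0.179 -0.002] q [ 0.259  0.385 -0.015  2.113  0.01   0.645  0.059] w 0.0417 F [-0.1  0.3 -0.7]
rotvec [-6.0000e-04  3.2000e-03  1.2012e+00] deg 68.8 rows 10.0
shift(old axes) mm [206.4 171.   58. ]  (new axes) [ 233.8 -130.6   58.8] len 274.0
```

View pics/z21.png

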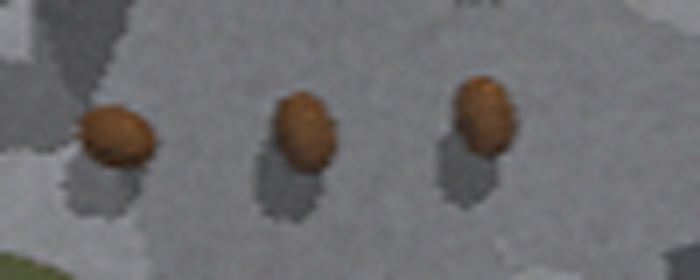

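```bash
python3 -m pendant '[[0,0,0.06,0,0,-5,0.45],[0,0,0.12,0,0,0,0.45],[0,0,0.12,0,0,0,0.45],[0,0,0.12,0,0,0,0.45],[0,0,0.12,0,0,0,0.45],[0,0,0.12,0,0,0,0.45],[0,0,0.12,0,0,0,0.45],[0,0,0.12,0,0,0,0.45],[0,0,0.12,0,0,0,0.45],[0,0,0.12,0,0,0,0.45],[0,0,0.11,0,0,0,0.45],[0,0,0,0,0,0,0.45]]'; python3 -c "
from h import *
st();go([.683,-.006,.12],Rd(-172,90))"
```

```text
time_s: 46.18
eef_pos: [0.4793, -0.1756, 0.2139]
eef_rot: [3.139, 0.004, 0.145]
ft_force: [-0.8, -0.3, -0.5]
width: 0.0421
t 46.18 P [ 0.4793 -0.1756  0.2139] z [-0.003 -0.003 -1.   ] y [ 0.145 -0.989  0.003] q [-0.016  0.393  0.345  2.124 -0.207  0.658 -0.957] w 0.0421 F [-0.8 -0.3 -0.5]
rotvec [0.0028 0.0036 0.0056] deg 0.4 rows 1.0
shift(old axes) mm [ 226.4 -138.6   92.7]  (new axes) [ 225.3 -139.6   93.9] len 281.0
```

```bash
python3 -m pendant '[[0,0,0,14,-9,0,0.45],[0,0,0,28,-17,6,0.45],[0,0,0,28,-17,14,0.45],[0,0,0,28,-17,14,0.45],[0,0,0,28,-17,14,0.45],[0,0,0,28,-17,14,0.45],[0,0,0,28,-17,14,0.45],[0,0,0,28,-17,14,0.45],[0,0,0,16,-10,4,0.45],[0,0,0,0,0,0,0.45],[0,0,0,0,0,0,0.45]]'; python3 -c "
from h import *
st();go([.683,-.006,.021],Rd(-172,90))"
```

```text
time_s: 47.1
eef_pos: [0.682, -0.0058, 0.1186]
eef_rot: [3.139, 0.004, 0.153]
ft_force: [-1.2, -0.5, -0.7]
width: 0.0421
t 47.1 P [ 0.682  -0.0058  0.1186] z [-0.003 -0.003 -1.   ] y [ 0.153 -0.988  0.003] q [-0.26   0.7    0.295  1.807 -0.298  0.681 -1.215] w 0.0421 F [-1.2 -0.5 -0.7]
rotvec [0.0026 0.0037 0.0137] deg 0.8 rows 1.0
shift(old axes) mm [ 1.3  0.1 97.6]  (new axes) [ 1.   0.3 97.6] len 98.0
```

```bash
python3 -m pendant '[[0,0,0,1,0,20,0.45],[0,0,0,0,0,28,0.45],[0,0,0,0,0,25,0.45],[0,0,0,0,0,15,0.45],[0,0,0,0,0,8,0.45],[0,0,0,0,0,0,0.45],[0,0,0,0,0,0,0.45],[0,0,0,0,0,0,0],[0,0,0,0,0,0,0],[0,0,0,0,0,0,0],[0,0,0,0,0,0,0],[0,0,0,0,0,0,0],[0,0,0,0,0,0,0]]'; python3 -c "
from h import *
st()"
```

```text
time_s: 48.18
eef_pos: [0.6836, -0.0084, 0.025]
eef_rot: [3.14, 0.0, 0.147]
ft_force: [-0.6, 0.6, 5.9]
width: 0.0193
t 48.18 P [ 0.6836 -0.0084  0.025 ] z [ 0.    -0.002 -1.   ] y [ 0.146 -0.989  0.002] q [-0.217  0.821  0.234  1.84  -0.344  0.52  -1.178] w 0.0193 F [-0.6  0.6  5.9]
```

```bash
python3 -m pendant '[[0,0,0,0,0,-15,0],[0,0,0,0,0,-30,0],[0,0,0,0,0,-35,0],[0,0,0,-15,-6,-10,0],[0,0,0,-30,-13,0,0],[0,0,0,-30,-13,0,0],[0,0,0,-30,-13,0,0],[0,0,0,-30,-13,0,0],[0,0,0,-20,-10,0,0],[0,0,0,-9,-5,0,0],[0,0,0,0,0,0,0],[0,0,0,0,0,0,0]]'; python3 -c "
from h import *
st();go([.51,.04,.06]);im=snap('top','t22.png');snap('scene','s22.png')"
```

```text
time_s: 49.18
eef_pos: [0.5118, 0.0401, 0.115]
eef_rot: [3.14, -0.001, 0.147]
ft_force: [0.7, -1.0, -0.5]
width: 0.0189
t 49.18 P [0.5118 0.0401 0.115 ] z [ 0.001 -0.002 -1.   ] y [ 0.146 -0.989  0.002] q [-0.377  0.553  0.268  2.2   -0.339  0.426 -1.261] w 0.0189 F [ 0.7 -1.  -0.5]
shift(old axes) mm [-1.8 -0.2 55. ]  (new axes) [-1.8 -0.2 55. ] len 55.0
```

View pics/t22.png

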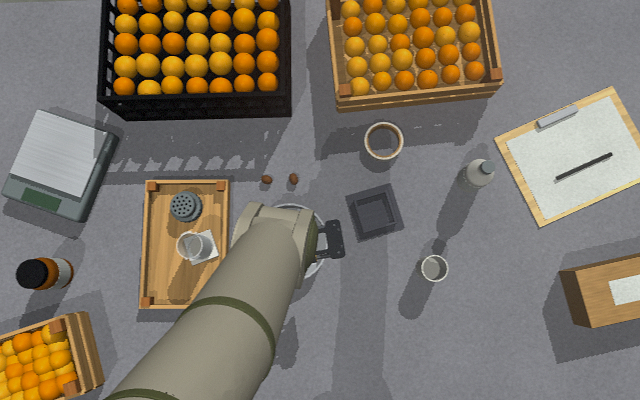

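View pics/s22.png

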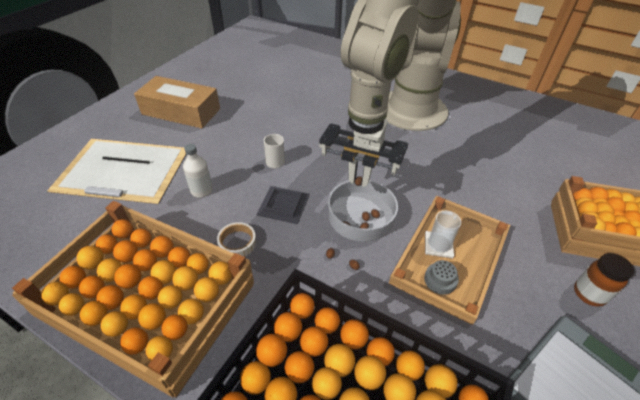

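```bash
python3 -m pendant '[[0,0,0,0,0,20,0],[0,0,0,0,0,22,0],[0,0,0,0,0,10,0],[0,0,0,0,0,0,0],[0,0,0,0,0,0,0.45],[0,0,0,0,0,0,0.45],[0,0,0,0,0,0,0.45],[0,0,0,0,0,0,0.45],[0,0,0,0,0,-20,0.45],[0,0,0,0,0,-30,0.45],[0,0,-0.065,0,0,-15,0.45],[0,0,-0.065,0,0,0,0.45],[0,0,0,0,0,0,0.45]]'; python3 -c "
from h import *
st();go([.679,.054,.1],Rd(-164,90))"
```

```text
time_s: 50.37
eef_pos: [0.5111, 0.0404, 0.129]
eef_rot: [3.14, -0.002, 0.28]
ft_force: [-0.2, -0.4, 0.2]
width: 0.0419
t 50.37 P [0.5111 0.0404 0.129 ] z [ 0.002 -0.001 -1.   ] y [ 0.276 -0.961  0.002] q [-0.368  0.525  0.253  2.192 -0.287  0.452 -1.18 ] w 0.0419 F [-0.2 -0.4  0.2]
rotvec [ 0.0019 -0.0019  0.0007] deg 0.2 rows 1.0
shift(old axes) mm [165.1  33.2  29.4]  (new axes) [165.2  33.2  29. ] len 171.0
```

```bash
python3 -m pendant '[[0,0,0,15,3,0,0.45],[0,0,0,30,6,0,0.45],[0,0,0,30,6,0,0.45],[0,0,0,30,6,5,0.45],[0,0,0,30,6,10,0.45],[0,0,0,20,4,10,0.45],[0,0,0,10,2,4,0.45],[0,0,0,0,0,0,0.45],[0,0,0,0,0,0,0.45]]'; python3 -c "
from h import *
st();go([.679,.054,.022],Rd(-164,90))"
```

```text
time_s: 51.12
eef_pos: [0.6768, 0.0531, 0.0976]
eef_rot: [3.14, 0.003, 0.276]
ft_force: [-0.1, -0.4, -0.3]
width: 0.0417
t 51.12 P [0.6768 0.0531 0.0976] z [-0.003 -0.002 -1.   ] y [ 0.272 -0.962  0.002] q [-0.327  0.721  0.262  1.824 -0.288  0.637 -1.189] w 0.0417 F [-0.1 -0.4 -0.3]
rotvec [ 0.0016  0.0035 -0.0037] deg 0.3 rows 1.0
shift(old axes) mm [ 2.6 -0.4 75.6]  (new axes) [ 2.4 -0.3 75.6] len 76.0
```

```bash
python3 -m pendant '[[0,0,0,2,0,20,0.45],[0,0,0,0,0,25,0.45],[0,0,0,0,0,18,0.45],[0,0,0,0,0,10,0.45],[0,0,0,0,0,0,0.45],[0,0,0,0,0,0,0.45],[0,0,0,0,0,0,0],[0,0,0,0,0,0,0],[0,0,0,0,0,0,0],[0,0,0,0,0,0,0],[0,0,0,0,0,0,0],[0,0,0,0,0,-15,0],[0,0,0,0,0,-30,0],[0,0,0,0,0,-35,0],[0,0,0,0,0,-10,0],[0,0,0,0,0,0,0]]'; python3 -c "
from h import *
st();go([.5,.04,.11]);snap('scene','s23.png')"
```

```text
time_s: 52.45
eef_pos: [0.682, 0.0539, 0.1195]
eef_rot: [3.139, -0.005, 0.276]
ft_force: [1.5, 0.1, 0.6]
width: 0.0188
t 52.45 P [0.682  0.0539 0.1195] z [ 0.005 -0.001 -1.   ] y [ 0.273 -0.962  0.003] q [-0.335  0.696  0.275  1.807 -0.281  0.672 -1.195] w 0.0188 F [1.5 0.1 0.6]
shift(old axes) mm [-178.9  -36.4    8.6]  (new axes) [-178.9  -36.4    8.6] len 183.0
```

View pics/s23.png

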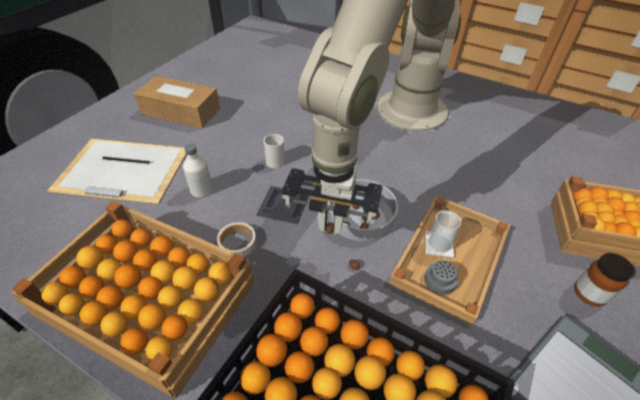

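```bash
python3 -m pendant '[[0,0,0,-15,-4,0,0],[0,0,0,-30,-6,0,0],[0,0,0,-30,-6,0,0],[0,0,0,-30,-6,0,0],[0,0,0,-30,-6,0,0],[0,0,0,-25,-5,0,0],[0,0,0,-10,-2,0,0],[0,0,0,0,0,0,0],[0,0,0,0,0,20,0],[0,0,0,0,0,22,0],[0,0,0,0,0,10,0],[0,0,0,0,0,0,0],[0,0,0,0,0,0,0.45],[0,0,0,0,0,0,0.45],[0,0,0,0,0,0,0.45],[0,0,0,0,0,0,0.45],[0,0,0,0,0,-20,0.45],[0,0,0,0,0,-30,0.45],[0,0,0,0,0,-15,0.45]]'; python3 -c "
from h import *
st();snap('scene','s24.png')"
```

```text
time_s: 54.08
eef_pos: [0.5074, 0.041, 0.1309]
eef_rot: [3.14, -0.0, 0.276]
ft_force: [-0.2, 0.3, 0.6]
width: 0.0414
t 54.08 P [0.5074 0.041  0.1309] z [ 0.001 -0.002 -1.   ] y [ 0.273 -0.962  0.002] q [-0.378  0.52   0.262  2.198 -0.294  0.455 -1.179] w 0.0414 F [-0.2  0.3  0.6]
```

View pics/s24.png

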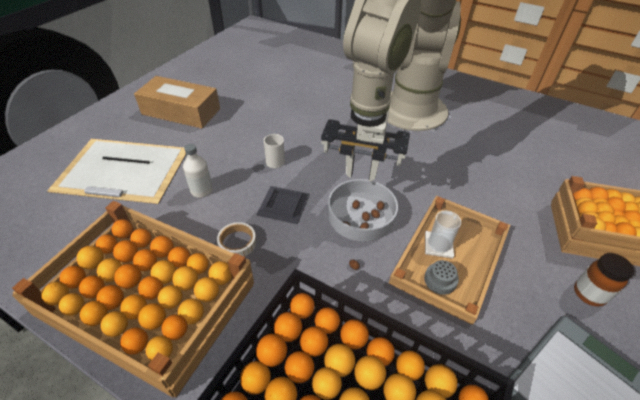

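```bash
python3 -m pendant '[[0,0,-0.118,0,0,0,0.45],[0,0,-0.118,0,0,0,0.45],[0,0,-0.118,0,0,0,0.45],[0,0,-0.118,0,0,0,0.45],[0,0,-0.118,0,0,0,0.45],[0,0,-0.118,0,0,0,0.45],[0,0,-0.118,0,0,0,0.45],[0,0,-0.118,0,0,0,0.45],[0,0,0,0,0,0,0.45]]'; python3 -c "
from h import *
st();go([.679,.117,.1],Rd(-110,90))"
```

```text
time_s: 54.88
eef_pos: [0.507, 0.041, 0.1287]
eef_rot: [3.141, 0.002, 1.226]
ft_force: [0.3, -0.7, -0.2]
width: 0.042
t 54.88 P [0.507  0.041  0.1287] z [-0.    -0.002 -1.   ] y [ 0.941 -0.338  0.001] q [-0.187  0.509 -0.009  2.188  0.014  0.445 -0.552] w 0.042 F [ 0.3 -0.7 -0.2]
rotvec [0.0005 0.0018 0.004 ] deg 0.3 rows 1.0
shift(old axes) mm [129.7 136.1  28.5]  (new axes) [130.2 135.6  28.7] len 190.0
```

```bash
python3 -m pendant '[[0,0,0,10,10,0,0.45],[0,0,0,22,23,0,0.45],[0,0,0,22,23,0,0.45],[0,0,0,22,23,0,0.45],[0,0,0,22,23,5,0.45],[0,0,0,20,21,10,0.45],[0,0,0,12,13,14,0.45],[0,0,0,0,0,0,0.45],[0,0,0,0,0,0,0.45]]'; python3 -c "
from h import *
st();go([.679,.117,.022],Rd(-110,90))
im=snap('top','t25.png');cv2.imwrite('pics/z25.png',cv2.resize(im[140:220,220:320],None,fx=7,fy=7)[:,:,::-1])"
```

```text
time_s: 55.63
eef_pos: [0.6787, 0.1169, 0.0979]
eef_rot: [-3.14, 0.003, 1.218]
ft_force: [-0.8, -0.7, 0.1]
width: 0.0418
t 55.63 P [0.6787 0.1169 0.0979] z [-0.003 -0.003 -1.   ] y [ 0.939 -0.345 -0.002] q [-0.258  0.713  0.007  1.789 -0.004  0.643 -0.602] w 0.0418 F [-0.8 -0.7  0.1]
rotvec [-0.0016  0.0033 -0.0033] deg 0.3 rows 1.0
shift(old axes) mm [ 0.4  0.3 75.9]  (new axes) [ 0.1  0.2 75.9] len 76.0
```

View pics/z25.png

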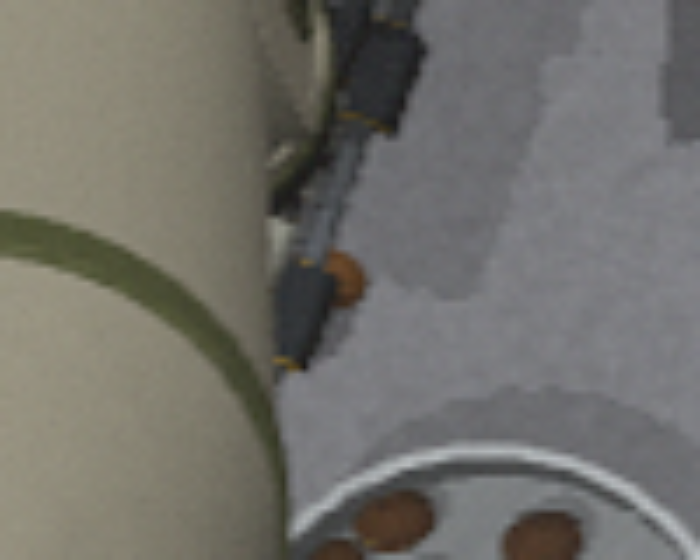

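```bash
python3 -m pendant '[[0,0,0,0,0,20,0.45],[0,0,0,0,0,25,0.45],[0,0,0,0,0,18,0.45],[0,0,0,0,0,11,0.45],[0,0,0,0,0,0,0.45],[0,0,0,0,0,0,0.45],[0,0,0,0,0,0,0],[0,0,0,0,0,0,0],[0,0,0,0,0,0,0],[0,0,0,0,0,0,0],[0,0,0,0,0,0,0],[0,0,0,0,0,-15,0],[0,0,0,0,0,-30,0],[0,0,0,0,0,-35,0],[0,0,0,0,0,-10,0],[0,0,0,0,0,0,0]]'; python3 -c "
from h import *
st();go([.515,.03,.12]);im=snap('scene','s26.png');cv2.imwrite('pics/z26.png',cv2.resize(im[150:290,260:420],None,fx=4.5,fy=4.2)[:,:,::-1])"
```

```text
time_s: 57.02
eef_pos: [0.6812, 0.1169, 0.1195]
eef_rot: [3.136, -0.001, 1.22]
ft_force: [0.6, 0.1, -0.2]
width: 0.0192
t 57.02 P [0.6812 0.1169 0.1195] z [ 0.005 -0.001 -1.   ] y [ 0.939 -0.343  0.005] q [-0.257  0.686  0.007  1.778 -0.004  0.673 -0.6  ] w 0.0192 F [ 0.6  0.1 -0.2]
shift(old axes) mm [-138.7 -126.3   -1.3]  (new axes) [-138.7 -126.3   -1.3] len 188.0
```

View pics/z26.png

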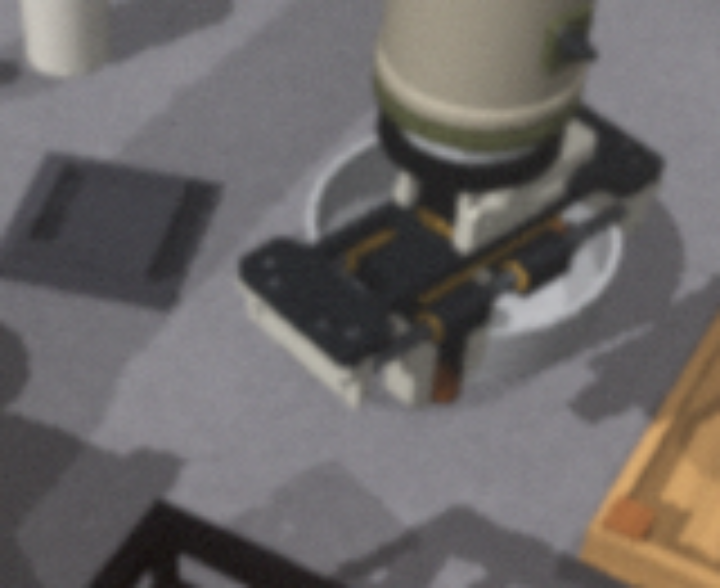

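Held. Bowl unmoved. Deposit.

```bash
python3 -m pendant '[[0,0,0,-12,-11,0,0],[0,0,0,-25,-23,0,0],[0,0,0,-25,-23,0,0],[0,0,0,-25,-23,0,0],[0,0,0,-25,-23,0,0],[0,0,0,-18,-16,0,0],[0,0,0,-9,-8,0,0],[0,0,0,0,0,0,0],[0,0,0,0,0,20,0],[0,0,0,0,0,22,0],[0,0,0,0,0,10,0],[0,0,0,0,0,0,0],[0,0,0,0,0,0,0.45],[0,0,0,0,0,0,0.45],[0,0,0,0,0,0,0.45],[0,0,0,0,0,0,0.45],[0,0,0,0,0,-20,0.45],[0,0,0,0,0,-30,0.45],[0,0,0,0,0,-40,0.8],[0,0,0,0,0,-20,1]]'; python3 -c "
from h import *
st();snap('scene','s27.png')"
```

```text
time_s: 58.73
eef_pos: [0.5132, 0.0297, 0.1772]
eef_rot: [3.139, 0.001, 1.22]
ft_force: [-0.2, 0.0, 0.0]
width: 0.0509
t 58.73 P [0.5132 0.0297 0.1772] z [ 0.003 -0.002 -1.   ] y [ 0.939 -0.343  0.003] q [-0.162  0.434 -0.01   2.139  0.011  0.566 -0.531] w 0.0509 F [-0.2  0.   0. ]
```

View pics/s27.png

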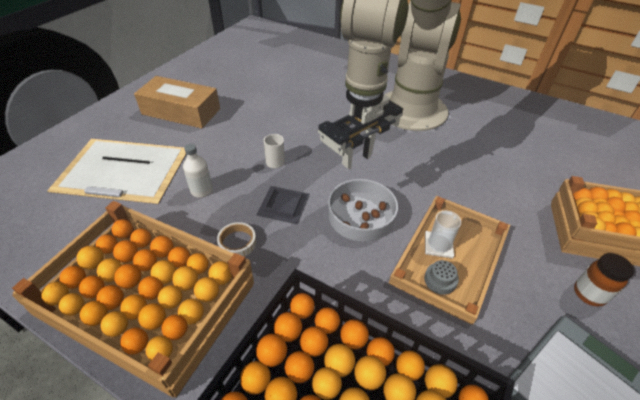

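```bash
python3 -m pendant '[[0,0,-0.06,0,0,-10,1],[0,0,-0.12,0,0,-20,1],[0,0,-0.12,0,0,0,1],[0,0,-0.12,0,0,0,1],[0,0,-0.12,0,0,0,1],[0,0,-0.12,0,0,0,1],[0,0,-0.12,0,0,0,1],[0,0,-0.12,0,0,0,1],[0,0,-0.12,0,0,0,1],[0,0,-0.12,0,0,0,1],[0,0,-0.12,0,0,0,1],[0,0,-0.12,0,0,0,1],[0,0,0,0,0,0,1]]'; python3 -c "
from h import *
im=snap('top','t28.png');cv2.imwrite('pics/z28.png',cv2.resize(im[240:295,405:460],None,fx=8,fy=8,interpolation=cv2.INTER_CUBIC)[:,:,::-1])
st();go([.466,-.249,.17])"
```

```text
time_s: 59.87
eef_pos: [0.5123, 0.0295, 0.2036]
eef_rot: [-3.14, 0.001, 2.606]
ft_force: [-0.2, -0.2, -0.8]
width: 0.093
t 59.92 P [0.5123 0.0295 0.2036] z [-0.    -0.002 -1.   ] y [ 0.517  0.856 -0.002] q [ 0.128  0.42  -0.402  2.096  0.262  0.673  0.578] w 0.0932 F [-0.1  0.6 -0.1]
shift(old axes) mm [-104.3 -262.2   34.2]  (new axes) [-104.3 -262.2   34.2] len 284.0
```

View pics/z28.png

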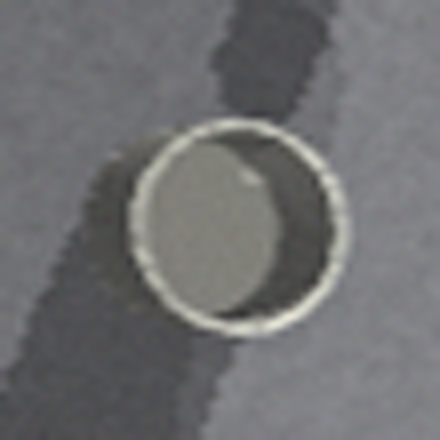

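```bash
python3 -c "
from h import *
print(px2pt('top',435.1,268.4,.08))"; python3 -m pendant '[[0,0,0,-6,-14,0,1],[0,0,0,-12,-31,0,1],[0,0,0,-12,-31,0,1],[0,0,0,-12,-31,0,1],[0,0,0,-12,-31,0,1],[0,0,0,-12,-31,0,1],[0,0,0,-12,-31,0,1],[0,0,0,-12,-31,0,1],[0,0,0,-10,-21,0,1],[0,0,0,-4,-10,0,1],[0,0,0,0,0,0,1],[0,0,0,0,0,0,1]]'; python3 -c "
from h import *
st();p=px2pt('top',435.1,268.4,.08);go([p[0],p[1],.065],Rd(-30,90))"
```

```text
[ 0.4663065 -0.2495633  0.08     ]
time_s: 60.92
eef_pos: [0.4667, -0.2476, 0.204]
eef_rot: [-3.14, 0.0, 2.598]
ft_force: [0.8, 0.5, 0.7]
width: 0.0931
t 60.92 P [ 0.4667 -0.2476  0.204 ] z [-0.001 -0.002 -1.   ] y [ 0.517  0.856 -0.002] q [ 0.663  0.434 -0.388  2.065  0.256  0.687  1.136] w 0.0931 F [0.8 0.5 0.7]
rotvec [-0.0018  0.0003 -0.0197] deg 1.1 rows 1.0
shift(old axes) mm [ -0.6  -1.6 139. ]  (new axes) [ -0.7  -1.8 139. ] len 139.0
```

```bash
python3 -m pendant '[[0,0,-0.02,-1,-2,20,1],[0,0,0,0,0,30,1],[0,0,0,0,0,30,1],[0,0,0,0,0,30,1],[0,0,0,0,0,19,1],[0,0,0,0,0,10,1],[0,0,0,0,0,0,1],[0,0,0,0,0,0,1],[0,0,0,0,0,0,0.3],[0,0,0,0,0,0,0.3],[0,0,0,0,0,0,0.3],[0,0,0,0,0,0,0.3],[0,0,0,0,0,0,0.3],[0,0,0,0,0,0,0.3],[0,0,0,0,0,0,0.3],[0,0,0,0,0,0,0.3]]'; python3 -c "
from h import *
st();go([.438,.312,.2])"
```

```text
time_s: 62.25
eef_pos: [0.4666, -0.2509, 0.0654]
eef_rot: [-3.14, 0.001, 2.621]
ft_force: [-0.1, -0.2, 6.4]
width: 0.0569
t 62.25 P [ 0.4666 -0.2509  0.0654] z [-0.    -0.002 -1.   ] y [ 0.498  0.867 -0.002] q [ 0.556  0.644 -0.247  2.167  0.419  0.375  1.014] w 0.0569 F [-0.1 -0.2  6.4]
shift(old axes) mm [ 304.8  473.7 -136. ]  (new axes) [ 304.8  473.7 -136. ] len 580.0
```

```bash
python3 -m pendant '[[0,0,0,0,0,-12,0.3],[0,0,0,0,0,-25,0.3],[0,0,0,0,0,-32,0.3],[0,0,0,0,0,-32,0.3],[0,0,0,4,6,-24,0.3],[0,0,0,12,18,-10,0.3],[0,0,0,20,31,0,0.3],[0,0,0,20,31,0,0.3],[0,0,0,20,31,0,0.3],[0,0,0,20,31,0,0.3],[0,0,0,20,31,0,0.3],[0,0,0,20,31,0,0.3],[0,0,0,20,31,0,0.3],[0,0,0,20,31,0,0.3],[0,0,0,20,31,0,0.3],[0,0,0,20,31,0,0.3]]'; python3 -c "
from h import *
st();go([.438,.312,.2],Rd(-30,90))"
```

```text
time_s: 63.58
eef_pos: [0.4446, 0.148, 0.1991]
eef_rot: [-3.139, 0.0, 2.62]
ft_force: [0.0, 0.3, -1.7]
width: 0.0566
t 63.58 P [0.4446 0.148  0.1991] z [-0.001 -0.003 -1.   ] y [ 0.498  0.867 -0.003] q [-0.115  0.382 -0.432  2.191  0.275  0.621  0.304] w 0.0566 F [ 0.   0.3 -1.7]
rotvec [-0.0029  0.0003  0.0024] deg 0.2 rows 1.0
shift(old axes) mm [ 87.4 138.9  -1.4]  (new axes) [ 87.7 138.7  -0.9] len 164.0
```

```bash
python3 -m pendant '[[0,0,0,20,31,0,0.3],[0,0,0,20,31,0,0.3],[0,0,0,18,30,0,0.3],[0,0,0,13,20,0,0.3],[0,0,0,9,14,0,0.3],[0,0,0,4,6,0,0.3],[0,0,0,0,0,0,0.3],[0,0,0,0,0,0,0.3]]'; python3 -c "
from h import *
st();go([.438,.312,.085],Rd(-30,90));snap('scene','s29.png');snap('top','t29.png')"
```

```text
time_s: 64.25
eef_pos: [0.438, 0.3018, 0.1985]
eef_rot: [-3.138, 0.0, 2.62]
ft_force: [0.3, -0.4, -1.4]
width: 0.0562
t 64.25 P [0.438  0.3018 0.1985] z [-0.001 -0.003 -1.   ] y [ 0.498  0.867 -0.004] q [-0.404  0.452 -0.423  2.059  0.288  0.69   0.036] w 0.0562 F [ 0.3 -0.4 -1.4]
rotvec [-0.0037  0.0004  0.0025] deg 0.3 rows 1.0
shift(old axes) mm [  5.1   9.3 113.4]  (new axes) [  5.1   8.9 113.5] len 114.0
```

View pics/s29.png

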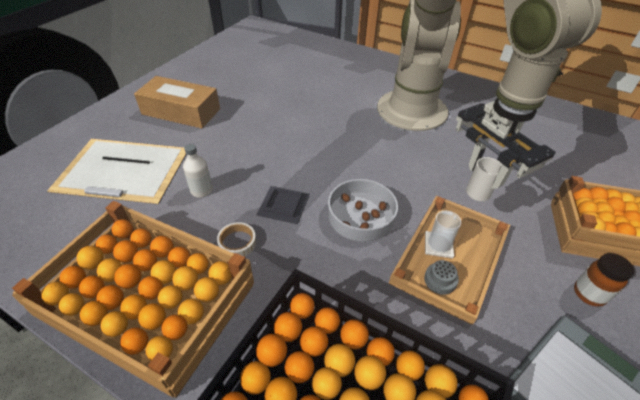

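```bash
python3 -m pendant '[[0,0,0,3,5,15,0.3],[0,0,0,2,4,30,0.3],[0,0,0,0,0,30,0.3],[0,0,0,0,0,24,0.3],[0,0,0,0,0,12,0.3],[0,0,0,0,0,0,0.3],[0,0,0,0,0,0,0.3]]'; python3 -c "
from h import *
st()"; python3 -m pendant '[[0,0,0,0,0,6,0.3],[0,0,0,0,0,5,0.3],[0,0,0,0,0,0,0.3],[0,0,0,0,0,0,0.3]]'; python3 -c "
from h import *
st()"
```

```text
time_s: 64.93
eef_pos: [0.4383, 0.3117, 0.0876]
eef_rot: [-3.138, 0.0, 2.619]
ft_force: [-0.1, 0.2, -0.6]
width: 0.0562
t 64.93 P [0.4383 0.3117 0.0876] z [-0.002 -0.004 -1.   ] y [ 0.499  0.867 -0.004] q [-0.51   0.618 -0.31   2.132  0.419  0.453 -0.098] w 0.0562 F [-0.1  0.2 -0.6]
time_s: 65.27
eef_pos: [0.4384, 0.3129, 0.0771]
eef_rot: [-3.14, 0.001, 2.62]
ft_force: [0.9, 0.9, -1.3]
width: 0.0561
t 65.27 P [0.4384 0.3129 0.0771] z [-0.    -0.002 -1.   ] y [ 0.498  0.867 -0.002] q [-0.522  0.634 -0.295  2.138  0.431  0.427 -0.11 ] w 0.0561 F [ 0.9  0.9 -1.3]
```

```bash
python3 -m pendant '[[0,0,0,0,0,2,0.3],[0,0,0,0,0,1.5,0.3],[0,0,0,0,0,0,0.3],[0,0,0,0,0,0,0.3]]'; python3 -c "
from h import *
st()"; python3 -m pendant '[[0,0,0,0,0,0,0.65],[0,0,0,0,0,0,0.7],[0,0,0,0,0,0,0.8],[0,0,0,0,0,0,0.9],[0,0,0,0,0,0,0.9],[0,0,0,0,0,0,0.9],[0,0,0,0,0,-10,0.9],[0,0,0,0,0,-20,0.9],[0,0,0,0,0,-30,0.9],[0,0,0,0,0,-35,0.9],[0,0,0,0,0,-35,0.9],[0,0,0,0,0,-30,0.9],[0,0,0,0,-30,0,0.9],[0,0,0,0,-35,0,0.9],[0,0,0,0,-35,0,0.9],[0,0,0,0,-35,0,0.9],[0,0,0,0,-35,0,0.9],[0,0,0,0,0,0,0.9]]'; python3 -c "
from h import *
st();snap('scene','s30.png');snap('top','t30.png')"
```

```text
time_s: 65.6
eef_pos: [0.4383, 0.313, 0.0734]
eef_rot: [-3.14, 0.0, 2.621]
ft_force: [1.0, 0.4, -1.3]
width: 0.0563
t 65.6 P [0.4383 0.313  0.0734] z [-0.001 -0.002 -1.   ] y [ 0.498  0.867 -0.002] q [-0.526  0.64  -0.29   2.14   0.436  0.419 -0.113] w 0.0563 F [ 1.   0.4 -1.3]
time_s: 67.1
eef_pos: [0.3494, 0.1599, 0.2338]
eef_rot: [-3.133, 0.001, 2.618]
ft_force: [-1.1, -0.5, -0.9]
width: 0.0839
t 67.1 P [0.3494 0.1599 0.2338] z [-0.003 -0.007 -1.   ] y [ 0.5    0.866 -0.008] q [-0.173  0.231 -0.488  2.31   0.187  0.642  0.247] w 0.0839 F [-1.1 -0.5 -0.9]
```

View pics/s30.png

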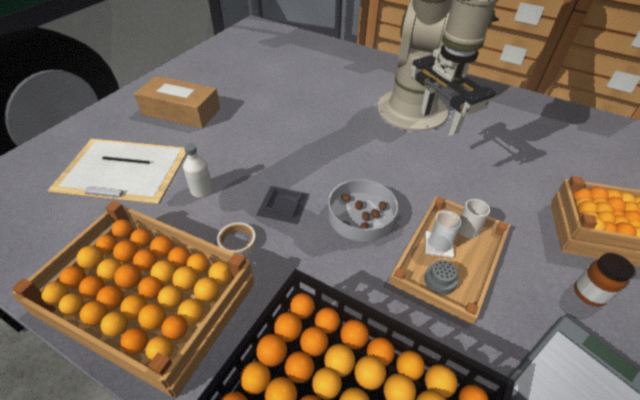

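View pics/t30.png

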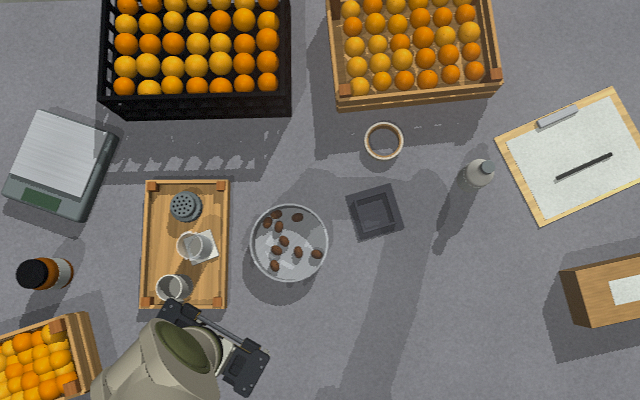

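```bash
python3 -m pendant '[[0,0,0,0,-30,-10,0.9],[0,0,0,0,-30,-10,0.9],[0,0,0,0,-30,0,0.9],[0,0,0,0,0,0,0.9],[0,0,0,0,0,0,0.9]]'; python3 -c "
from h import *
st();im=snap('top','t31.png')
cv2.imwrite('pics/z31.png',cv2.resize(im[165:320,130:340],None,fx=3.8,fy=3.8,interpolation=cv2.INTER_CUBIC)[:,:,::-1])
for z in(.008,.088): print(pt2px('top',[.4383,.313,z]))"
```

```text
time_s: 67.62
eef_pos: [0.3094, 0.0878, 0.2545]
eef_rot: [-3.14, 0.002, 2.619]
ft_force: [1.1, 0.9, 0.3]
width: 0.0835
t 67.62 P [0.3094 0.0878 0.2545] z [ 0.001 -0.002 -1.   ] y [ 0.499  0.867 -0.001] q [-0.003  0.105 -0.489  2.396  0.084  0.655  0.492] w 0.0835 F [1.1 0.9 0.3]
[180.46675748 285.28360289]
[168.23849627 286.51351365]
```

View pics/z31.png

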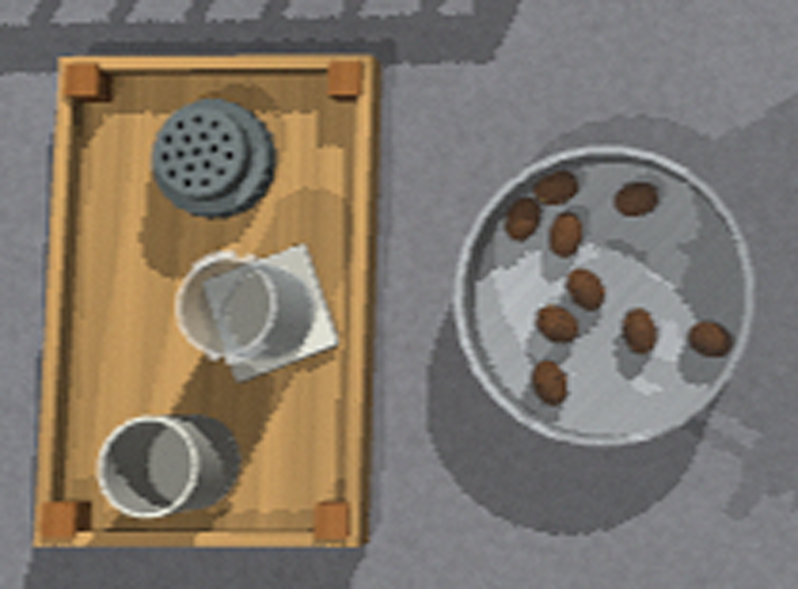

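```bash
python3 -c "
from h import *
print(job.close_job())"
```

```text
the job is handed in; nothing more can be done
None
```

The job is done and handed in at about 68 s of the 208 s allowed; no verdict was reported.

**What I did**
1. I unscrewed the cap by about 84° with the shaker in its stand and set it flat in the tray.
2. I tipped the shaker's 2 stones into the bowl and stood the shaker in the tray.
3. I tipped in the cup's stones and set the cup down on the table for a moment.
4. I picked up the 3 loose stones one at a time and dropped them in the bowl.
5. I took the cup from above and stood it in the tray.

**Last checks**
- The final top view shows 9 stones in the bowl: 2 from the shaker, 3 loose, and so 4 from the cup. None are visible on the table. The cup's four were never counted separately before tipping.
- The shaker and cup are empty and upright in the tray, with the cap flat beside them. The cup's rim lies within about 2 pixels of where an upright cup should be.
- The tape and bottle look unmoved by eye, and neither the bowl nor the cup was knocked aside at any point I saw.
- The forces I read at the end of each move stayed under 10 N; I did not see the readings in between.
- When I stood the cup in the tray, the force reading did not confirm contact before I released it. Only the pictures afterwards show it settled.
- Nothing failed. One early attempt to tilt the tool towards the shaker stopped at a wrist limit, away from everything, and I approached from the side instead.

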